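Make up three consolidation cells

TASK

Make up the three consolidation cells: the medium one already holds its ring of clay; put the large and the small ring each fully down into the recess of the cell it fits, and on the clay in every ring set the loading cap of its size, centred and flat, boss up. Keep the rings upright and set the caps down gently, for the clay is soft, and leave all three cells made up with nothing held.

Things in the scene. Friction and masses are not known exactly. Their poses are not given: they have to be found in the camera images.
- seat_large (a point): Seat of the large cell: centre of the porous-stone floor of its recess, z up. The cell is a round grey metal base, 96 mm across the flange and fixed to the bench, with a short brass drain nipple sticking out at one side. The floor lies 12 mm above the bench; the recess is 72 mm across and 6 mm deep, its lip (18 mm above the bench) flares to 78 mm, 88 mm outside: made for the 66 mm ring. Empty at the start.
- seat_medium (a point): Seat of the medium cell: centre of the porous-stone floor of its recess, z up. The cell is a round grey metal base, 86 mm across the flange and fixed to the bench, with a short brass drain nipple sticking out at one side. The floor lies 12 mm above the bench; the recess is 62 mm across and 6 mm deep, its lip (18 mm above the bench) flares to 68 mm, 78 mm outside: made for the 56 mm ring. Its ring is already seated in it at the start.
- seat_small (a point): Seat of the small cell: centre of the porous-stone floor of its recess, z up. The cell is a round grey metal base, 74 mm across the flange and fixed to the bench, with a short brass drain nipple sticking out at one side. The floor lies 12 mm above the bench; the recess is 50 mm across and 6 mm deep, its lip (18 mm above the bench) flares to 56 mm, 66 mm outside: made for the 44 mm ring. Empty at the start.
- ring_large_center (a point): Brass cutting ring full of brown clay, 66 mm outside diameter, 20 mm high, clay face 60 mm across; the lower edge is bevelled a little, the upper 11 mm are straight. The point is its centre, half-way up (10 mm above its underside); z is its axis, up. It starts on the bench and belongs in the large cell. About 0.2 kg. The clay fills it flush, so a cap set on it rests level with the ring's top.
- ring_medium_center (a point): Steel cutting ring full of brown clay, 56 mm outside diameter, 25 mm high, clay face 50 mm across; the lower edge is bevelled a little, the upper 16 mm are straight. The point is its centre, half-way up (12.5 mm above its underside); z is its axis, up. It already sits in the medium cell and stays there. Tall stands and instruments rise behind the cells: make long sideways moves near the bench's front edge.
- ring_small_center (a point): Steel cutting ring full of brown clay, 44 mm outside diameter, 22 mm high, clay face 39 mm across; the lower edge is bevelled a little, the upper 13 mm are straight. The point is its centre, half-way up (11 mm above its underside); z is its axis, up. It starts on the bench and belongs in the small cell. About 0.2 kg. The clay fills it flush, so a cap set on it rests level with the ring's top.
- cap_large_center (a point): Loading cap for the 66 mm ring: flat disc 50 mm across and 10 mm thick (the lowest 3 mm stone), with an upright round boss 20 mm across that reaches from 10 to 32 mm above the underside and carries a small steel ball on top (37 mm in all); take it by the boss. The point is on its axis, 16 mm above its underside; z is its axis, up. Starts upright on the bench. About 0.1 kg.
- cap_medium_center (a point): Loading cap for the 56 mm ring: flat disc 40 mm across and 10 mm thick (the lowest 3 mm stone), with an upright round boss 18 mm across that reaches from 10 to 32 mm above the underside and carries a small steel ball on top (37 mm in all); take it by the boss. The point is on its axis, 16 mm above its underside; z is its axis, up. Starts upright on the bench. About 0.1 kg.
- cap_small_center (a point): Loading cap for the 44 mm ring: flat disc 30 mm across and 10 mm thick (the lowest 3 mm stone), with an upright round boss 16 mm across that reaches from 10 to 32 mm above the underside and carries a small steel ball on top (37 mm in all); take it by the boss. The point is on its axis, 16 mm above its underside; z is its axis, up. Starts upright on the bench. About 0.1 kg.

How it is judged:
By the outcome, as a careful person would: the job done as asked, in the order asked, and still so for the second after the job is handed in, with the robot touching nothing.
It also fails if it takes over 122 s, if anything falls off the work surface, if the arm or the gripper's body presses on something with over 40 N, if the wrist force passes 120 N, or if a joint passes its speed limit or range.

ROBOT

A 6-joint arm with a two-finger parallel gripper is mounted at the origin on a cart in front of the work surface, level with it; the furniture and walls round the work are solid. World frame = base frame: x ahead of the robot, y to its left, z up, the work surface at z = 0. Lengths are in m, angles in rad, forces in N, time in s.
With the tool pointing down it reaches from about 0.35 to 0.775 m from the base axis. Payload 7.3 kg.
Tool frame: the origin (TCP) lies midway between the tips of the shut fingers; the grasp point (between the pads) lies 19 mm behind it (robot.grasp_offset is the z of the grasp point in the tool frame, in m); z points along the fingers, y is the direction in which the jaws open and shut (so a half turn about z gives the same grasp; the last joint's range is limited). The gripper opens to 92 mm and grips with 3 to 60 N. Pads are 19 mm wide; open, the fingers measure 130 mm over their backs; the gripper's body (75 mm by 190 mm) begins 47 mm behind the grasp point.
Start: joints at [1.122, 0.342, 1.524, -0, 1.275, -0.146], TCP at [0.157, 0.501, 0.227] pointing down, gripper open.
Joint ranges: [-2.53, 2.53], [-0.77, 2.02], [0.04, 2.7], [-1, 4.14], [0.28, 2.66], [-3.11, 3.11]. Speed limits (rad/s): [2.57, 2.57, 3.14, 3.14, 3.14, 3.14].

INTERFACE

Orientations are given as [roll, pitch, yaw] about the fixed x, y, z axes, in that order (R = Rz(yaw) Ry(pitch) Rx(roll)).
In Python, from cell import observe, imaging, workorder, robot gives the robot as it stands. The module is installed in compiled form; this text tells all that it offers.
- The arm moves only by the tool send_rows, never from a script. Its argument "series" is a list of rows, each a list of 7 numbers: the shift along the tool's x, y, z in m, then the turn, a rotation vector about the tool's x, y, z in rad, then the closure, from 0 (fully open) to 1 (shut). A call has 1 to 5 rows; each row shifts and turns the commanded pose from where the row before left it, along the tool's axes as they then stand; what a row does not reach is not made up. A row lasts 1/12 s, in which the tool goes at most 41.7 mm and 7.16 degrees, less where a joint would pass 70% of its speed; a pose out of reach is approached as far as the arm can. A call is refused whole if a number of a shift passes 0.0417 or a number of a turn 0.125, either way. A call with a gripper value outside its range is refused whole. The fingers move at their own pace and stop on an object; "newtons" is the grip in N (left out, the last holds). Time passes only in rows, so rows that do not move let the fingers close. It gives the time, the measured TCP pose, the force and the opening at its end, in the units of the state.
- observe(): the state, without advancing time (a new reading comes with each control period).
- imaging.read_camera(name): name is "scene" or "top" or "wrist"; returns a dict with "color" (384x512x3 uint8, red, green, blue), "range_z" (384x512 float32, m along the optical axis (not along the pixel's ray), 0 where there is no reading), "vfov" (degrees; the focal length in pixels is half the picture's height over the tangent of half this angle, whatever the lens; pixels are square), "cx", "cy" (the principal point, pixels), "dist_coeffs" ([k1, k2, p1, p2, k3] as OpenCV has them; the pictures are not rectified), "T" (4x4, takes a point from camera to world coordinates). Camera axes: x right, y down, z forward; pixel columns grow to the right and rows downward; lengths in m; the calibration is good to about 2 mm. A picture is of the moment at which its call begins.
- workorder.hand_in(): hands the job in, once; it reports no verdict.
The state is a dict: "time": time; "qpos": joint angles; "qvel": joint speeds; "joint_efforts": joint torques, N m; "tool_pos": TCP position; "tool_rot": TCP orientation; "contact_force": force on the tool from outside, world axes, zero at the start; "torque": the same for the moment, N m; "opening": finger opening in m.
Only numpy, scipy, OpenCV 4.12 (cv2) and the standard library are available. Lean on these libraries where they do the work, as an engineer would, in place of code of your own. Each camera call takes 0.05 s, during which the arm holds its last target.

## Working session

There is one attempt and no reset: what is moved stays moved. The work goes in short steps, Python scripts to look and compute and a tool call to move; the robot and the scene stay as the last step left them, time stands still between calls to the robot, and variables do not carry over. Pictures are saved under pics/ and viewed, and the job is handed in when it is done.

Besides the shell and the picture viewer there is one more tool, called after "Emit:" as a command line: name --pt "numbers of a row" for each row, then --argument value for the rest. send_rows: Moves the arm, as the interface text tells. Its arguments: {"type":"object","properties":{"series":{"type":"array","items":{"type":"array","items":{"type":"number"}}},"newtons":{"type":"number"}},"required":["series"]}

```bash
mkdir -p pics; ls
cat > h.py <<'E'
from cell import observe, imaging, workorder, robot
import numpy as np, cv2
def cam(n,save=None):
    d=imaging.read_camera(n)
    if save: cv2.imwrite('pics/'+save,d['color'][:,:,::-1])
    return d
def K(d):
    f=d['color'].shape[0]/2/np.tan(np.radians(d['vfov'])/2)
    return np.array([[f,0,d['cx']],[0,f,d['cy']],[0,0,1]])
def ray(d,uv):
    p=cv2.undistortPoints(np.array(uv,float).reshape(-1,1,2),K(d),np.array(d['dist_coeffs'])).reshape(-1,2)
    return np.c_[p,np.ones(len(p))]
def onz(d,uv,z):
    T=np.array(d['T']);r=ray(d,uv)@T[:3,:3].T;o=T[:3,3]
    return o+r*((z-o[2])/r[:,2])[:,None]
def cloud(d):
    h,w=d['range_z'].shape
    u,v=np.meshgrid(np.arange(w),np.arange(h))
    r=ray(d,np.c_[u.ravel(),v.ravel()])*d['range_z'].reshape(-1,1)
    T=np.array(d['T']); return (r@T[:3,:3].T+T[:3,3]).reshape(h,w,3)
E
python3 - <<'E'
from h import *
print(observe())
for n in ['scene','top','wrist']:
    d=cam(n,n+'0.png'); print(n,d['vfov'],d['cx'],d['cy'],d['dist_coeffs'],np.array(d['T']).round(3).tolist())
    np.save(n+'0.npy',d,allow_pickle=True)
print(robot.grasp_offset, dir(robot))
E
```

```text
pics
{'time': 0.0, 'qpos': array([ 1.12202078e+00,  3.42715923e-01,  1.52502209e+00,  9.91582276e-06,
        1.27541238e+00, -1.46010218e-01]), 'qvel': array([ 0.00084704, -0.00276425, -0.00022525,  0.00073571,  0.00064581,
        0.00196298]), 'joint_efforts': array([ 1.16684889e-03, -4.31244063e+01, -2.44220692e+01,  7.17830588e-02,
        5.60155569e-02, -1.13517217e-04]), 'tool_pos': array([0.15633395, 0.50074977, 0.22604673]), 'tool_rot': array([-3.14005287e+00, -2.36019905e-04,  2.83882425e+00]), 'contact_force': array([ 0.31714298, -0.09987002,  0.3601164 ]), 'torque': array([ 0.00418792,  0.04325126, -0.07216585]), 'opening': 0.09152600574843026}
scene 46.75580812041101 256.7497583399631 190.6138575721051 [-0.12122572  0.          0.          0.          0.        ] [[0.581, -0.556, 0.594, -0.218], [-0.814, -0.393, 0.428, -0.522], [-0.004, -0.732, -0.681, 0.911], [0.0, 0.0, 0.0, 1.0]]
top 51.60218558035364 257.0050371920622 185.96519924635618 [-0.0238553  0.         0.         0.         0.       ] [[-0.011, -0.994, 0.107, 0.377], [-1.0, 0.014, 0.026, -0.022], [-0.028, -0.107, -0.994, 1.243], [0.0, 0.0, 0.0, 1.0]]
wrist 71.05559570184367 255.28211017163136 195.4733453354434 [-0.0148586  0.         0.         0.         0.       ] [[0.298, 0.926, 0.234, 0.093], [0.955, -0.288, -0.075, 0.521], [-0.002, 0.246, -0.969, 0.384], [0.0, 0.0, 0.0, 1.0]]
-0.0188 ['IKError', '__class__', '__delattr__', '__dict__', '__dir__', '__doc__', '__eq__', '__format__', '__ge__', '__getattribute__', '__getstate__', '__gt__', '__hash__', '__init__', '__init_subclass__', '__le__', '__lt__', '__module__', '__ne__', '__new__', '__reduce__', '__reduce_ex__', '__repr__', '__setattr__', '__sizeof__', '__str__', '__subclasshook__', '__weakref__', 'grasp_offset']
```

View pics/top0.png

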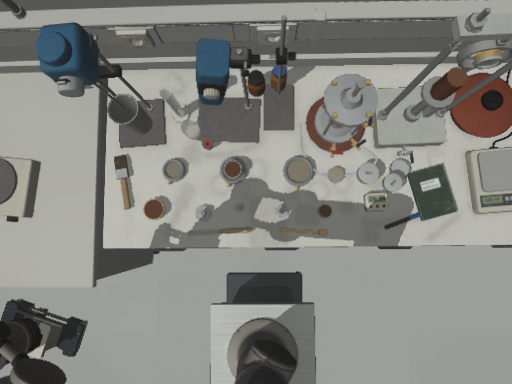

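View pics/scene0.png

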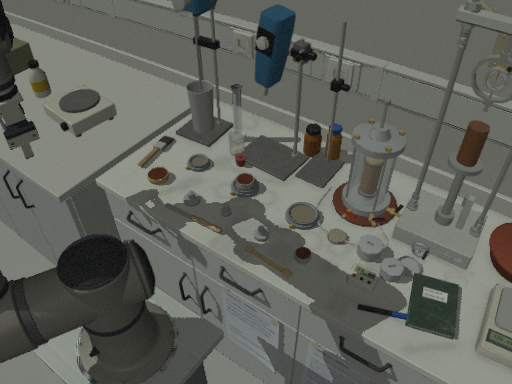

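Run:
```python
from h import *
d=np.load('top0.npy',allow_pickle=True).item()
P=cloud(d); np.save('P0.npy',P)
z=P[:,:,2]; 
im=np.clip((z+0.01)/0.12*255,0,255).astype(np.uint8)
cv2.imwrite('pics/hmap0.png',cv2.applyColorMap(im,cv2.COLORMAP_JET))
for (u,v) in [(100,200),(256,300),(400,200),(256,150)]: print(u,v,P[v,u].round(3))
```

```text
100 200 [ 0.477  0.529 -0.042]
256 300 [ 0.111  0.027 -0.285]
400 200 [ 0.461 -0.434  0.002]
256 150 [ 0.628  0.013 -0.005]
```

View pics/hmap0.png

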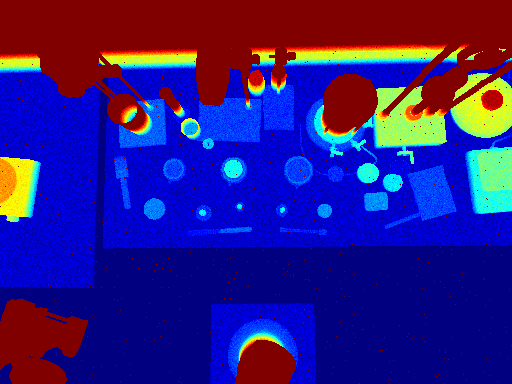

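Run:
```python
from h import *
a=cv2.imread('pics/top0.png')
cv2.imwrite('pics/c1.png',cv2.resize(a[145:240,105:265],None,fx=5,fy=5,interpolation=cv2.INTER_CUBIC))
cv2.imwrite('pics/c2.png',cv2.resize(a[145:240,220:380],None,fx=5,fy=5,interpolation=cv2.INTER_CUBIC))
P=np.load('P0.npy');z=P[:,:,2]
for n,(u,v,r) in dict(ringL=(153,209,14),ringS=(325,211,12),capA=(202,213,11),capB=(240,208,11),capC=(283,211,11),ringM=(233,170,10)).items():
    s=P[v-r:v+r+1,u-r:u+r+1].reshape(-1,3)
    for lo,hi in [(0.006,0.015),(0.015,0.027),(0.027,0.045)]:
        m=s[(s[:,2]>lo)&(s[:,2]<hi)]
        if len(m)>3: print(n,lo,len(m),np.median(m[:,2]).round(4),((m.min(0)+m.max(0))/2).round(4)[:2],m.mean(0)[:2].round(4),(m.max(0)-m.min(0))[:2].round(3))
```

```text
ringL 0.006 18 0.008 [0.4479 0.3384] [0.4409 0.3207] [0.072 0.084]
ringL 0.015 354 0.0203 [0.4436 0.331 ] [0.4435 0.3316] [0.065 0.065]
ringS 0.006 8 0.0103 [ 0.4394 -0.1802] [ 0.4327 -0.1777] [0.056 0.017]
ringS 0.015 156 0.0219 [ 0.4309 -0.1944] [ 0.4316 -0.1947] [0.04  0.042]
ringS 0.027 7 0.0274 [ 0.4305 -0.1948] [ 0.4298 -0.1971] [0.034 0.033]
capA 0.006 146 0.01 [0.4237 0.1785] [0.4292 0.179 ] [0.059 0.047]
capA 0.015 11 0.0172 [0.4354 0.1788] [0.4333 0.1767] [0.028 0.038]
capA 0.027 32 0.0329 [0.4301 0.1792] [0.4301 0.1793] [0.018 0.019]
capB 0.006 48 0.0096 [0.4518 0.0706] [0.4478 0.0659] [0.037 0.038]
capB 0.027 21 0.032 [0.4473 0.0656] [0.4472 0.0656] [0.012 0.013]
capC 0.006 92 0.0095 [ 0.4333 -0.0628] [ 0.4346 -0.064 ] [0.04 0.05]
capC 0.027 23 0.0334 [ 0.4349 -0.0654] [ 0.4351 -0.065 ] [0.015 0.012]
ringM 0.006 81 0.0116 [0.5619 0.0853] [0.5522 0.0837] [0.065 0.063]
ringM 0.015 84 0.0181 [0.5609 0.0848] [0.5569 0.085 ] [0.064 0.063]
ringM 0.027 264 0.0369 [0.5626 0.0835] [0.5627 0.0833] [0.054 0.056]
```

View pics/c1.png

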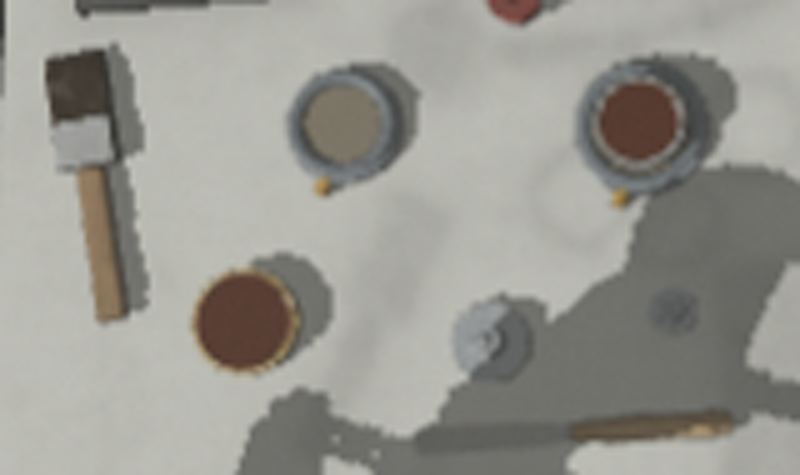

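View pics/c2.png

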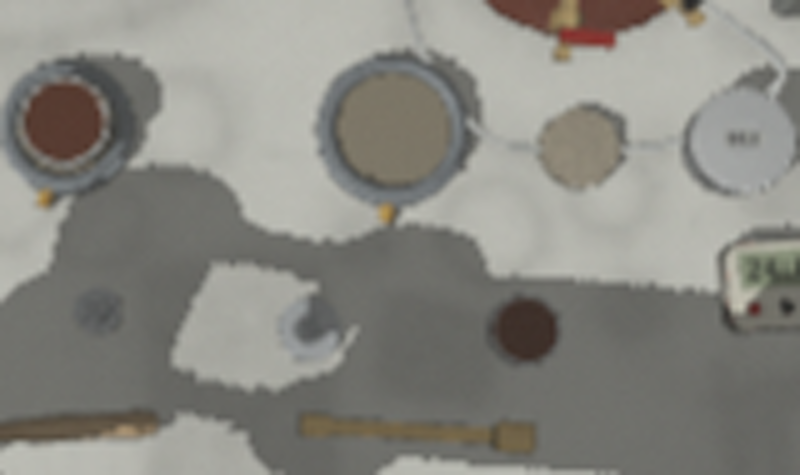

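Run:
```python
from h import *
d=np.load('top0.npy',allow_pickle=True).item();P=np.load('P0.npy')
def c(x,y,u0): return ((x+.5)/5-.5+u0,(y+.5)/5-.5+145)
print('stoneS',onz(d,[c(343,123,105)],.012)); print('stoneL',onz(d,[c(395,129,220)],.012))
print('ringM',onz(d,[c(638,121,105)],.037)); print('ringL',onz(d,[c(244,321,105)],.02)); print('ringS',onz(d,[c(527,329,220)],.022))
# lips: height fit
for n,(x,y,ro,ri) in dict(S=(.562,.278,.034,.026),L=(.562,-.10,.045,.037)).items():
    s=P.reshape(-1,3);m=s[(np.hypot(s[:,0]-x,s[:,1]-y)<.06)&(s[:,2]>.0155)&(s[:,2]<.022)]
    print(n,len(m),((m.min(0)+m.max(0))/2).round(4),(m.max(0)-m.min(0)).round(4), cv2.fitEllipse(cv2.convexHull((m[:,:2]*1e4).astype(np.float32))))
s=P.reshape(-1,3)
for cam in ['top','scene']:
    dd=np.load(cam+'0.npy',allow_pickle=True).item();s=cloud(dd).reshape(-1,3)
    for y0 in np.arange(-.4,.5,.05):
        r=[]
        for lo,hi in [(.05,.09),(.09,.15),(.15,.3),(.3,.6)]:
            m=s[(s[:,1]>y0)&(s[:,1]<y0+.05)&(s[:,2]>lo)&(s[:,2]<hi)&(s[:,0]>.35)&(s[:,0]<1)]
            r.append(np.sort(m[:,0])[3].round(3) if len(m)>3 else None)
        print(cam,y0.round(2),r)
```

```text
stoneS [[0.56715212 0.27440365 0.012     ]]
stoneL [[ 0.55732467 -0.12002991  0.012     ]]
ringM [[0.56171326 0.08556112 0.037     ]]
ringL [[0.44253777 0.33309072 0.02      ]]
ringS [[ 0.43101629 -0.19715267  0.022     ]]
S 117 [0.5685 0.2733 0.0186] [0.061  0.0639 0.0061] ((5674.8525390625, 2730.90673828125), (622.9186401367188, 647.8470458984375), 150.89500427246094)
L 156 [ 0.5579 -0.1178  0.0187] [0.0878 0.0811 0.0064] ((5584.83544921875, -1177.7728271484375), (821.5928955078125, 876.5362548828125), 99.55905151367188)
top -0.4 [np.float64(0.626), np.float64(0.707), np.float64(0.708), np.float64(0.695)]
top -0.35 [np.float64(0.9), np.float64(0.917), np.float64(0.686), np.float64(0.696)]
top -0.3 [np.float64(0.658), np.float64(0.658), np.float64(0.641), np.float64(0.87)]
top -0.25 [np.float64(0.656), np.float64(0.656), np.float64(0.639), np.float64(0.699)]
top -0.2 [np.float64(0.662), np.float64(0.662), np.float64(0.653), np.float64(0.869)]
top -0.15 [np.float64(0.899), np.float64(0.917), np.float64(0.869), np.float64(0.869)]
top -0.1 [np.float64(0.803), np.float64(0.803), np.floa
[... 1777 characters left out ...]
59)]
scene 0.1 [np.float64(0.903), np.float64(0.917), np.float64(0.686), np.float64(0.66)]
scene 0.15 [np.float64(0.675), np.float64(0.916), np.float64(0.876), np.float64(0.918)]
scene 0.2 [np.float64(0.664), np.float64(0.739), np.float64(0.736), np.float64(0.919)]
scene 0.25 [np.float64(0.736), np.float64(0.735), np.float64(0.734), np.float64(0.854)]
scene 0.3 [np.float64(0.696), np.float64(0.69), np.float64(0.688), np.float64(0.688)]
scene 0.35 [np.float64(0.679), np.float64(0.675), np.float64(0.673), np.float64(0.653)]
scene 0.4 [np.float64(0.901), np.float64(0.724), np.float64(0.686), np.float64(0.69)]
scene 0.45 [np.float64(0.903), np.float64(0.919), np.float64(0.87), np.float64(0.868)]
```

Emit:
send_rows --pt "0 0 0.02 0 0 -0.1 0.13" --pt "-0.02 -0.01 0.02 0 0 -0.1 0.13" --pt "-0.03 -0.018 0.02 0 0 -0.1 0.13" --pt "-0.034 -0.02 0.01 0 0 0 0.13" --pt "-0.034 -0.02 0 0 0 0 0.13" --newtons 20

```text
time: 0.57
tool_pos: [0.2695, 0.424, 0.1541]
tool_rot: [-3.138, -0.003, 3.141]
contact_force: [0.5, 1.0, 0.1]
opening: 0.0801
```

Emit:
send_rows --pt "-0.034 -0.02 0.005 0 0 0 0.13" --pt "-0.034 -0.02 0.005 0 0 0 0.13" --pt "-0.034 -0.02 0.005 0 0 0 0.13" --pt "-0.034 -0.02 0.005 0 0 0 0.13" --pt "0 0 0 0 0 0 0.13"

```text
time: 0.98
tool_pos: [0.411, 0.3421, 0.1357]
tool_rot: [-3.14, 0.002, 3.133]
contact_force: [0.1, 0.3, -0.1]
opening: 0.0797
```

Emit:
send_rows --pt "-0.032 -0.01 0 0 0 0 0.13" --pt "0 0 0 0 0 0 0.13" --pt "0 0 0 0 0 0 0.13"

```text
time: 1.23
tool_pos: [0.4384, 0.3352, 0.1363]
tool_rot: [-3.142, -0.0, 3.137]
contact_force: [-0.4, -1.0, 0.5]
opening: 0.0796
```

Run:
```python
from h import *
print(observe()['tool_pos'],observe()['tool_rot'])
d=cam('wrist','w1.png');np.save('w1.npy',d,allow_pickle=True)
print(np.array(d['T']).round(3))
```

```text
[0.43837476 0.33523193 0.13630275] [-3.14151192e+00 -4.77769673e-04  3.13671586e+00]
[[ 0.004  0.969  0.245  0.372]
 [ 1.    -0.004 -0.002  0.336]
 [-0.001  0.245 -0.969  0.294]
 [ 0.     0.     0.     1.   ]]
```

View pics/w1.png

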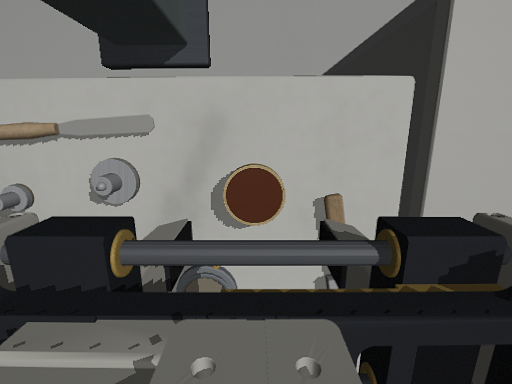

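```bash
cat >> h.py <<'E'
def circ(d,guess,zt,R,tol=.003,pad=.012):
    """circle centre of a top face at height zt, radius R, from the range picture"""
    P=cloud(d).reshape(-1,3)
    m=P[(np.abs(P[:,2]-zt)<tol)&(np.hypot(P[:,0]-guess[0],P[:,1]-guess[1])<R+pad)]
    from scipy.optimize import minimize
    bins=np.round(m[:,:2]/.001).astype(int); 
    u=np.unique(bins,axis=0)*.001
    h=cv2.convexHull(u.astype(np.float32)).reshape(-1,2)
    (c,ax,a)=cv2.fitEllipse((h*1e4).astype(np.float32))
    (c2,r2)=cv2.minEnclosingCircle(u.astype(np.float32))
    return dict(n=len(m),z=np.median(m[:,2]).round(4),mean=u.mean(0).round(4),ell=(np.array(c)/1e4).round(4),ax=(np.array(ax)/1e4).round(4),mec=np.round(c2,4),d=round(2*r2,4))
E
python3 - <<'E'
from h import *
d=np.load('w1.npy',allow_pickle=True).item()
print(circ(d,(.443,.332),.02,.033))
for uv in [(223,195),(286,195),(254,164),(254,226)]: print(onz(d,[uv],.02).round(4))
t=np.load('top0.npy',allow_pickle=True).item(); print(circ(t,(.443,.332),.02,.033)); print('M',circ(t,(.562,.085),.037,.028));print('S',circ(t,(.431,-.197),.022,.022))
s=np.load('scene0.npy',allow_pickle=True).item(); print(circ(s,(.443,.332),.02,.033)); print('M',circ(s,(.562,.085),.037,.028));print('S',circ(s,(.431,-.197),.022,.022))
E
```

```text
{'n': 2985, 'z': np.float64(0.0194), 'mean': array([0.4408, 0.3344]), 'ell': array([0.4417, 0.3342]), 'ax': array([0.0657, 0.0668]), 'mec': array([0.4416, 0.3338]), 'd': 0.0674}
[[0.4406 0.3018 0.02  ]]
[[0.4409 0.368  0.02  ]]
[[0.4081 0.3346 0.02  ]]
[[0.4754 0.3342 0.02  ]]
{'n': 281, 'z': np.float64(0.0202), 'mean': array([0.4441, 0.3322]), 'ell': array([0.4435, 0.3318]), 'ax': array([0.0646, 0.0653]), 'mec': array([0.4436, 0.3317]), 'd': 0.0666}
M {'n': 212, 'z': np.float64(0.037), 'mean': array([0.5628, 0.0838]), 'ell': array([0.5629, 0.0836]), 'ax': array([0.0545, 0.0553]), 'mec': array([0.5625, 0.0835]), 'd': 0.0565}
S {'n': 118, 'z': np.float64(0.0219), 'mean': array([ 0.4312, -0.1949]), 'ell': array([ 0.4316, -0.195 ]), 'ax': array([0.0418, 0.0426]), 'mec': array([ 0.4316, -0.1952]), 'd': 0.0438}
{'n': 155, 'z': np.float64(0.0215), 'mean': array([0.4435, 0.3312]), 'ell': array([0.4445, 0.3331]), 'ax': array([0.0649, 0.0697]), 'mec': array([0.4453, 0.3329]), 'd': 0.0701}
M {'n': 144, 'z': np.float64(0.0385), 'mean': array([0.5632, 0.0856]), 'ell': array([0.5637, 0.087 ]), 'ax': array([0.0552, 0.0586]), 'mec': array([0.5634, 0.0862]), 'd': 0.0599}
S {'n': 162, 'z': np.float64(0.0232), 'mean': array([ 0.4322, -0.1964]), 'ell': array([ 0.4325, -0.196 ]), 'ax': array([0.0431, 0.0462]), 'mec': array([ 0.4325, -0.196 ]), 'd': 0.0481}
```

Emit:
send_rows --pt "-0.004 -0.001 0.04 0 0 0.004 0.13" --pt "0 0 0.04 0 0 0 0.13" --pt "0 0 0.03 0 0 0 0.13" --pt "0 0 0.01 0 0 0 0.13" --pt "0 0 0 0 0 0 0.13"

```text
time: 1.7
tool_pos: [0.4391, 0.3343, 0.0145]
tool_rot: [-3.139, -0.005, 3.136]
contact_force: [0.8, -0.4, 0.3]
opening: 0.08
```

Emit:
send_rows --pt "-0.0025 0 0.005 0 0 0 0.13" --pt "0 0 0 0 0 0 0.4" --pt "0 0 0 0 0 0 0.4" --pt "0 0 0 0 0 0 0.4" --pt "0 0 0 0 0 0 0.4" --newtons 25

```text
time: 2.12
tool_pos: [0.4451, 0.335, 0.0133]
tool_rot: [3.14, 0.002, 3.135]
contact_force: [-0.2, -1.0, 6.6]
opening: 0.0634
```

Run:
```python
from h import *
o=observe();print(o['tool_pos'],o['contact_force'],o['opening'],o['torque'])
d=cam('wrist','w2.png')
o=observe();print(o['tool_pos'],o['contact_force'],o['opening'])
print(circ(d,(.443,.332),.02,.033))
```

```text
[0.44506905 0.33504247 0.01330093] [-0.21809861 -0.97260542  6.64027441] 0.06343594545839136 [-0.30090874  0.06933055  0.04506995]
[0.44507721 0.3350316  0.01328775] [-0.26746947  0.12772208  6.82037752] 0.06363388207442186
{'n': 6340, 'z': np.float64(0.0194), 'mean': array([0.4362, 0.3359]), 'ell': array([0.4411, 0.3351]), 'ax': array([0.0648, 0.0814]), 'mec': array([0.4336, 0.3345]), 'd': 0.0832}
```

View pics/w2.png

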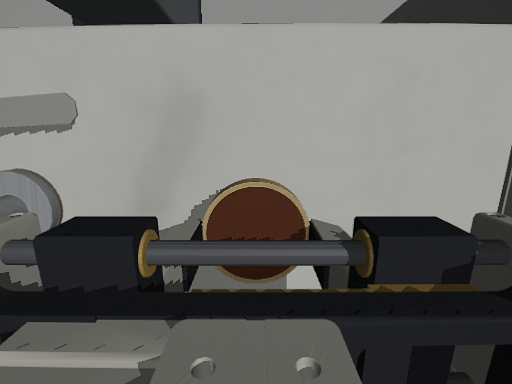

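Emit:
send_rows --pt "0 0 -0.01 0 0 0 0.4" --pt "0 0 -0.02 0 0 0 0.4" --pt "0 0 -0.03 0 0 0 0.4" --pt "0 0 0 0 0 0 0.4"

```text
time: 2.5
tool_pos: [0.4468, 0.3362, 0.0772]
tool_rot: [3.137, 0.008, 3.135]
contact_force: [1.1, -0.1, -1.1]
opening: 0.0634
```

Run:
```python
from h import *
o=observe();print(o['tool_pos'],o['contact_force'],o['opening'],o['torque'])
d=cam('wrist','w3.png'); cam('scene','s3.png')
P=cloud(d); 
for v in range(185,286,10): print(v,P[v,256].round(4))
```

```text
[0.4467884  0.33619851 0.07720568] [ 1.06352522 -0.0844394  -1.12752129] 0.06344167572908574 [ 0.08236073 -0.10994802 -0.03802217]
185 [0.4124 0.3374 0.0832]
195 [0.4182 0.3374 0.0838]
205 [0.4244 0.3374 0.0832]
215 [0.4309 0.3373 0.0825]
225 [0.437  0.3373 0.0831]
235 [0.4437 0.3373 0.0824]
245 [0.4151 0.3369 0.1576]
255 [0.4172 0.3369 0.1601]
265 [0.4218 0.3369 0.158 ]
275 [0.4699 0.3371 0.0841]
285 [ 0.5331  0.3373 -0.0018]
```

View pics/w3.png

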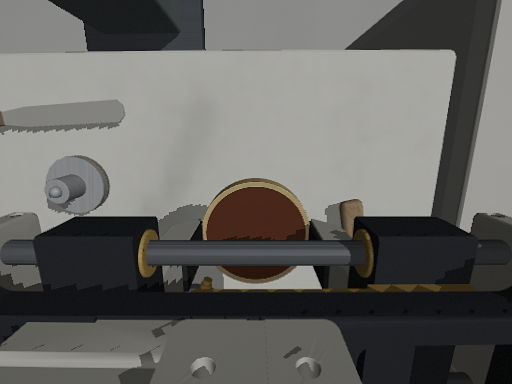

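View pics/s3.png

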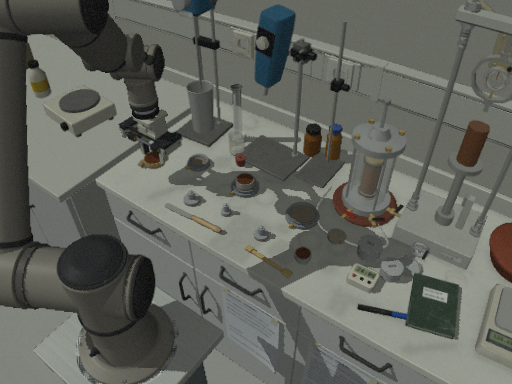

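Emit:
send_rows --pt "0 -0.02 -0.02 0 0 0 0.4" --pt "0 -0.04 -0.005 0 0 0 0.4" --pt "0 -0.04 0 0 0 0 0.4" --pt "0 -0.04 0 0 0 0 0.4" --pt "0 -0.04 0 0 0 0 0.4"

```text
time: 3.02
tool_pos: [0.4417, 0.153, 0.0959]
tool_rot: [-3.141, -0.002, 3.136]
contact_force: [0.2, -0.5, -1.4]
opening: 0.0635
```

Emit:
send_rows --pt "0 -0.04 0 0 0 0 0.4" --pt "-0.01 -0.035 0 0 0 0 0.4" --pt "-0.02 -0.035 0 0 0 0 0.4" --pt "-0.02 -0.02 0 0 0 0 0.4" --pt "0 0 0 0 0 0 0.4"

```text
time: 3.43
tool_pos: [0.4953, 0.0202, 0.0963]
tool_rot: [-3.14, 0.003, 3.13]
contact_force: [0.8, 0.9, -1.4]
opening: 0.0635
```

Run:
```python
from h import *
o=observe();print(o['tool_pos'],o['tool_rot'],o['contact_force'],o['opening'])
d=cam('wrist','w4.png');np.save('w4.npy',d,allow_pickle=True)
```

```text
[0.49525015 0.02015922 0.09632613] [-3.14047508e+00  2.75531521e-03  3.13025785e+00] [ 0.8225391   0.86515827 -1.38664362] 0.06347374757589125
```

View pics/w4.png

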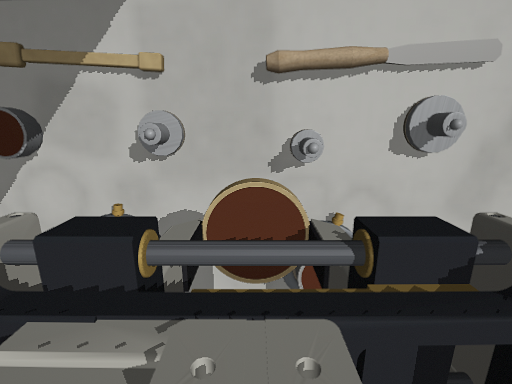

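Emit:
send_rows --pt "-0.03 0 0 0 0 0 0.4" --pt "-0.03 0 0 0 0 0 0.4" --pt "-0.022 0 0 0 0 0 0.4" --pt "0 0 0 0 0 0 0.4" --pt "0 0 0 0 0 0 0.4"

```text
time: 3.9
tool_pos: [0.5732, 0.0248, 0.0954]
tool_rot: [3.141, -0.003, 3.136]
contact_force: [-0.2, -0.2, -1.2]
opening: 0.0637
```

Run:
```python
from h import *
o=observe();print(o['tool_pos'],o['tool_rot'],o['contact_force'],o['opening'])
d=cam('wrist','w5.png');np.save('w5.npy',d,allow_pickle=True)
d=np.load('w4.npy',allow_pickle=True).item();t=np.load('top0.npy',allow_pickle=True).item();s=np.load('scene0.npy',allow_pickle=True).item()
for n,g,r in [('A',(.43,.179),.025),('B',(.447,.0656),.015),('C',(.435,-.065),.02)]:
  print(n,[ (x['ell'],x['ax'],x['mec']) for x in (circ(q,g,.010,r,pad=.006) for q in (d,t))])
  print(n,[ (x['ell'],x['mean'],x['mec']) for x in (circ(q,g,.034,.01,tol=.004,pad=.006) for q in (d,t,s))])
```

```text
[0.57317495 0.02478052 0.09535557] [ 3.14107977e+00 -2.97414572e-03  3.13582955e+00] [-0.24742443 -0.23023341 -1.15251539] 0.06371250746167298
A [(array([0.4272, 0.1819]), array([0.0491, 0.0512]), array([0.427, 0.182])), (array([0.4295, 0.179 ]), array([0.0481, 0.0493]), array([0.4291, 0.1793]))]
A [(array([0.4276, 0.1814]), array([0.4276, 0.1811]), array([0.428 , 0.1815])), (array([0.4297, 0.1789]), array([0.43 , 0.179]), array([0.4297, 0.1789])), (array([0.4295, 0.1821]), array([0.4289, 0.1816]), array([0.4294, 0.1815]))]
B [(array([0.4454, 0.0679]), array([0.0294, 0.0302]), array([0.4454, 0.0678])), (array([0.4473, 0.0659]), array([0.0277, 0.0285]), array([0.4473, 0.0657]))]
B [(array([0.4454, 0.0679]), array([0.4454, 0.0678]), array([0.4454, 0.0678])), (array([0.4471, 0.066 ]), array([0.4475, 0.0661]), array([0.447 , 0.0655])), (array([0.4473, 0.0679]), array([0.4463, 0.0672]), array([0.448 , 0.0675]))]
C [(array([ 0.4326, -0.0638]), array([0.0395, 0.0404]), array([ 0.4327, -0.0639])), (array([ 0.4349, -0.0644]), array([0.0347, 0.039 ]), array([ 0.4352, -0.0646]))]
C [(array([ 0.4327, -0.0639]), array([ 0.4327, -0.0634]), array([ 0.433, -0.064])), (array([ 0.4348, -0.0655]), array([ 0.4344, -0.0652]), array([ 0.4347, -0.0649])), (array([ 0.4342, -0.0645]), array([ 0.4333, -0.0652]), array([ 0.4345, -0.064 ]))]
```

View pics/w5.png

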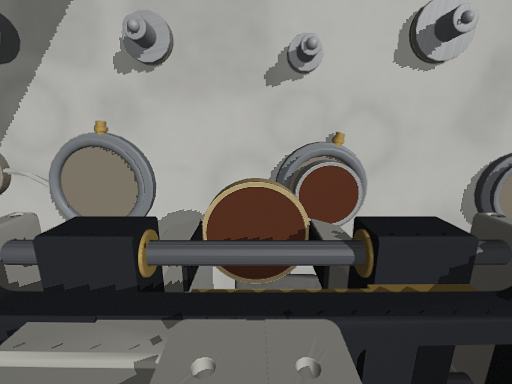

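```bash
cat >> h.py <<'E'
from scipy.optimize import least_squares
def fitc(uvs,d,z,R):
    """centre of a circle of known radius at height z from edge pixels"""
    p=onz(d,uvs,z)[:,:2]
    r=least_squares(lambda c:np.hypot(*(p-c).T)-R,p.mean(0),loss='soft_l1',f_scale=.001)
    return r.x.round(4),(1e3*r.fun).round(1)
def crop(d,x0,y0,w,h,f,name):
    a=d['color'][y0:y0+h,x0:x0+w,::-1]
    cv2.imwrite('pics/'+name,cv2.resize(a,None,fx=f,fy=f,interpolation=cv2.INTER_CUBIC))
E
python3 - <<'E'
from h import *
d=np.load('w5.npy',allow_pickle=True).item()
crop(d,40,110,280,180,2.8,'c5.png')
P=cloud(d)
print([P[v,256].round(4) for v in (190,210,230,276)], [P[225,u].round(4) for u in (212,230,280,300)])
print(P[185,105],P[182,52:70,2].round(3))
E
```

```text
[array([0.5418, 0.026 , 0.1018]), array([0.554 , 0.0259, 0.1015]), array([0.5669, 0.0259, 0.1006]), array([0.5971, 0.0257, 0.1019])] [array([ 5.632e-01, -5.000e-04,  1.014e-01]), array([0.5633, 0.0103, 0.1015]), array([0.5634, 0.0402, 0.1015]), array([0.5635, 0.0522, 0.1013])]
[ 0.55685196 -0.1127166   0.01211293] [0.017 0.017 0.018 0.018 0.015 0.016 0.015 0.014 0.013 0.012 0.011 0.011
 0.011 0.012 0.012 0.013 0.012 0.012]
```

View pics/c5.png

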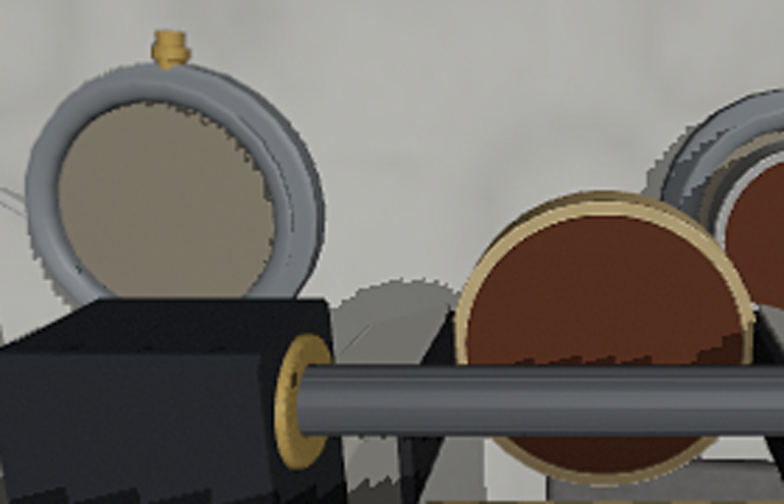

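Run:
```python
from h import *
d=np.load('w5.npy',allow_pickle=True).item()
cv=lambda L:[((x+.5)/2.8-.5+40,(y+.5)/2.8-.5+110) for x,y in L]
print('floor',fitc(cv([(58,195),(65,160),(90,120),(120,105),(62,225),(78,265),(105,294)]),d,.012,.036))
print('lipout',fitc(cv([(27,195),(38,150),(70,98),(110,70),(150,63),(35,240),(60,285),(290,200)][:7]),d,.012,.048))
print('ring',fitc(cv([(455,330),(757,330),(605,487),(605,193),(500,240),(715,245),(500,448),(710,450)]),d,.1018,.033))
P=cloud(d).reshape(-1,3)
s=P[(np.hypot(P[:,0]-.556,P[:,1]+.118)<.05)&(P[:,2]>.0165)&(P[:,2]<.021)]
print(len(s))
r=least_squares(lambda c:np.hypot(*(s[:,:2]-c).T)-.0415,(.556,-.118),loss='soft_l1',f_scale=.002);print('lipcloud',r.x, np.std(r.fun))
for n,dd in [('top',np.load('top0.npy',allow_pickle=True).item())]:
  P=cloud(dd).reshape(-1,3)
  for g in [(.557,-.119),(.567,.274)]:
    s=P[(np.hypot(P[:,0]-g[0],P[:,1]-g[1])<.05)&(P[:,2]>.0165)&(P[:,2]<.021)]
    r=least_squares(lambda c:np.hypot(*(s[:,:2]-c).T)-(.0415 if g[1]<0 else .0305),g,loss='soft_l1',f_scale=.002);print('lipcloud',r.x, np.std(r.fun),len(s))
```

```text
floor (array([ 0.5579, -0.1187]), array([-0.6, -0.6,  0.8,  0.8, -0.6,  0.6,  1.1]))
lipout (array([ 0.5583, -0.1162]), array([ 0.1, -1.4, -0.8,  0.7,  0.8,  0.5,  0.5]))
ring (array([0.5695, 0.0259]), array([-0.4, -0.3,  0.1,  1.4, -0.1, -0.4,  0.1,  0.3]))
1211
lipcloud [ 0.55778976 -0.11758534] 0.0017167090920377965
lipcloud [ 0.55832462 -0.11751087] 0.0059374331639258406 109
lipcloud [0.56753245 0.27279241] 0.004829681032539214 87
```

Emit:
send_rows --pt "0.003 -0.03 0 0 0 0.005 0.4" --pt "0.003 -0.04 0 0 0 0 0.4" --pt "0.003 -0.04 0 0 0 0 0.4" --pt "0.003 -0.034 0 0 0 0 0.4" --pt "0 0 0 0 0 0 0.4"

```text
time: 4.37
tool_pos: [0.5586, -0.125, 0.0965]
tool_rot: [-3.14, -0.001, 3.126]
contact_force: [-0.7, -0.1, -2.4]
opening: 0.0635
```

Emit:
send_rows --pt "0 0 0.01 0 0 0 0.4" --pt "0 0 0.015 0 0 0 0.4" --pt "0 0 0.01 0 0 0 0.4" --pt "0 0 0 0 0 0 0.4" --pt "0 0 0 0 0 0 0.4"

```text
time: 4.78
tool_pos: [0.5597, -0.1185, 0.0608]
tool_rot: [3.14, -0.002, 3.131]
contact_force: [0.4, 0.7, -1.2]
opening: 0.064
```

Run:
```python
from h import *
o=observe();print(o['tool_pos'],o['tool_rot'],o['contact_force'],o['opening'],o['time'])
d=cam('wrist','w6.png');np.save('w6.npy',d,allow_pickle=True)
cam('scene','s6.png')
```

```text
[ 0.55972066 -0.11854862  0.06079167] [ 3.14047685e+00 -2.47247683e-03  3.13127127e+00] [ 0.44392819  0.72423606 -1.15634482] 0.06402251371023894 4.7833
```

View pics/w6.png

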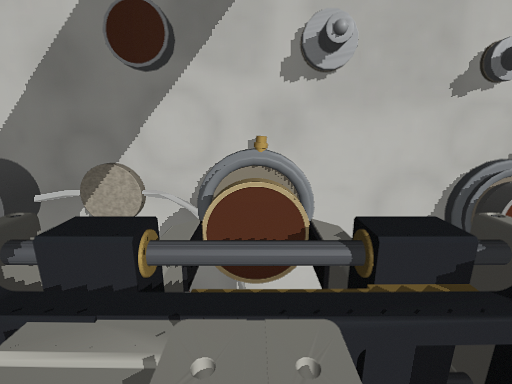

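Run:
```python
from h import *
d=np.load('w6.npy',allow_pickle=True).item()
crop(d,190,130,130,160,4.5,'c6.png')
```

```text
(no output)
```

View pics/c6.png

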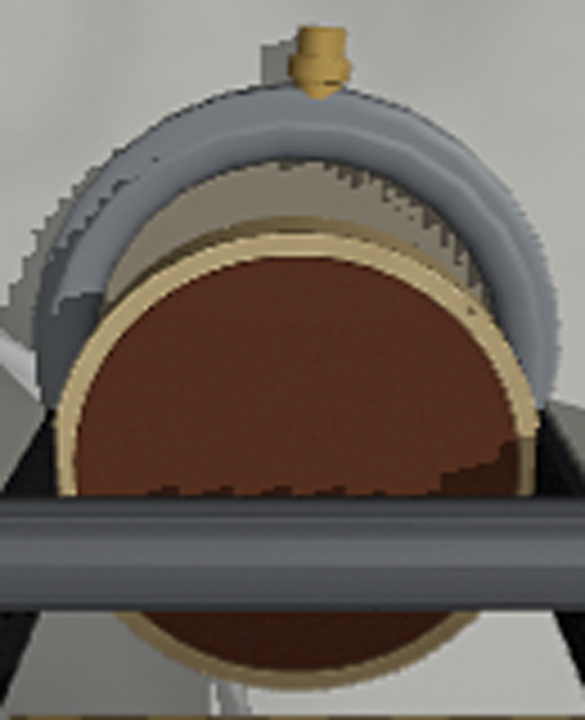

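Run:
```python
from h import *
d=np.load('w6.npy',allow_pickle=True).item()
cv=lambda L:[((x+.5)/4.5-.5+190,(y+.5)/4.5-.5+130) for x,y in L]
print('floor',fitc(cv([(297,160),(220,174),(165,208),(118,265),(400,195),(370,178)]),d,.012,.036))
z=observe()['tool_pos'][2]+.0062
print('ring',fitc(cv([(55,440),(537,440),(297,690),(297,232),(130,295),(460,295)]),d,z,.033))
```

```text
floor (array([ 0.5579, -0.1182]), array([ 0.5,  0.3, -0.1, -0.4, -0.5, -0.1]))
ring (array([ 0.556 , -0.1179]), array([-0.8, -0.7, -0.9,  0. , -0.3, -0.4]))
```

Emit:
send_rows --pt "-0.002 0 0.008 0 0 0.008 0.4" --pt "0 0 0.008 0 0 0 0.4" --pt "0 0 0.008 0 0 0 0.4" --pt "0 0 0.006 0 0 0 0.4" --pt "0 0 0 0 0 0 0.4"

```text
time: 5.3
tool_pos: [0.5614, -0.1198, 0.0298]
tool_rot: [3.14, -0.003, 3.122]
contact_force: [-0.3, -0.2, -1.9]
opening: 0.0633
```

Emit:
send_rows --pt "0 0 0.002 0 0 0 0.4" --pt "0 0 0.001 0 0 0 0.4" --pt "0 0 0 0 0 0 0.4"

```text
time: 5.55
tool_pos: [0.5626, -0.1202, 0.0287]
tool_rot: [3.142, 0.0, 3.122]
contact_force: [0.6, -0.1, -1.4]
opening: 0.0636
```

Emit:
send_rows --pt "0 0 0.001 0 0 0 0.4" --pt "0 0 0.001 0 0 0 0.4" --pt "0 0 0 0 0 0 0.4"

```text
time: 5.8
tool_pos: [0.5626, -0.1201, 0.0267]
tool_rot: [3.142, 0.0, 3.122]
contact_force: [-0.4, -0.5, -2.0]
opening: 0.0636
```

Emit:
send_rows --pt "0 0 0.001 0 0 0 0.4" --pt "0 0 0 0 0 0 0.4"

```text
time: 5.97
tool_pos: [0.5625, -0.1201, 0.0256]
tool_rot: [3.141, -0.0, 3.122]
contact_force: [-1.0, 0.3, -2.5]
opening: 0.0635
```

Emit:
send_rows --pt "0 0 0.001 0 0 0 0.4" --pt "0 0 0 0 0 0 0.4"

```text
time: 6.13
tool_pos: [0.5627, -0.1201, 0.0253]
tool_rot: [-3.142, 0.0, 3.122]
contact_force: [-2.5, 0.1, 3.2]
opening: 0.0638
```

Run:
```python
from h import *
o=observe();print(o['tool_pos'],o['tool_rot'],o['contact_force'],o['opening'],o['time'])
d=cam('wrist','w7.png');np.save('w7.npy',d,allow_pickle=True)
P=cloud(d); print([P[v,256].round(4) for v in (190,210,230,276)])
```

```text
[ 0.56266327 -0.12013888  0.02534942] [-3.14151517e+00  3.73042012e-04  3.12186618e+00] [-2.49610895  0.07499896  3.15925668] 0.06377891796613891 6.1333
[array([ 0.5314, -0.1185,  0.031 ]), array([ 0.5436, -0.1187,  0.0309]), array([ 0.556 , -0.119 ,  0.0314]), array([ 0.5872, -0.1195,  0.031 ])]
```

View pics/w7.png

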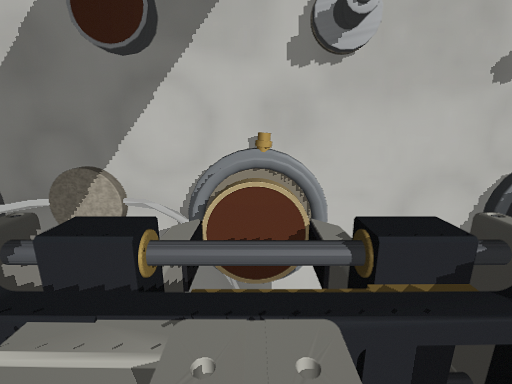

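Emit:
send_rows --pt "0 0 0 0 0 0 0.2" --pt "0 0 0 0 0 0 0.15" --pt "0 0 0 0 0 0 0.13" --pt "0 0 -0.01 0 0 0 0.13" --pt "0 0 -0.03 0 0 0 0.13"

```text
time: 6.6
tool_pos: [0.56, -0.1193, 0.0617]
tool_rot: [3.139, -0.008, 3.122]
contact_force: [-1.1, -0.7, -0.4]
opening: 0.0797
```

Emit:
send_rows --pt "0 0 -0.03 0 0 0 0.13" --pt "0.04 0 -0.01 0 0 0.01 0.13" --pt "0.04 -0.01 0 0 0 0 0.13" --pt "0.04 -0.02 0 0 0 0 0.13" --pt "0.013 -0.03 0 0 0 0.008 0.2"

```text
time: 7.02
tool_pos: [0.4257, -0.1725, 0.105]
tool_rot: [3.139, -0.004, 3.106]
contact_force: [1.4, 1.5, -0.5]
opening: 0.077
```

Emit:
send_rows --pt "0 -0.015 0 0 0 0 0.3" --pt "0 0 0 0 0 0 0.35" --pt "0 0 0 0 0 0 0.35" --pt "0 0 0 0 0 0 0.35"

```text
time: 7.35
tool_pos: [0.4303, -0.1898, 0.1049]
tool_rot: [3.141, 0.0, 3.104]
contact_force: [0.5, -0.3, -0.2]
opening: 0.06
```

Run:
```python
from h import *
o=observe();print(o['tool_pos'],o['tool_rot'],o['contact_force'],o['opening'],o['time'])
d=cam('wrist','w8.png');np.save('w8.npy',d,allow_pickle=True)
print('ringS',circ(d,(.431,-.196),.022,.022)); cam('top','t8.png')
```

```text
[ 0.43031518 -0.18975148  0.10493084] [3.14130535e+00 2.68099092e-04 3.10379130e+00] [ 0.54008337 -0.25817031 -0.18901497] 0.059967194097718876 7.35
ringS {'n': 1658, 'z': np.float64(0.0218), 'mean': array([ 0.4299, -0.1958]), 'ell': array([ 0.4302, -0.1958]), 'ax': array([0.0429, 0.0441]), 'mec': array([ 0.4307, -0.1956]), 'd': 0.0449}
```

View pics/w8.png

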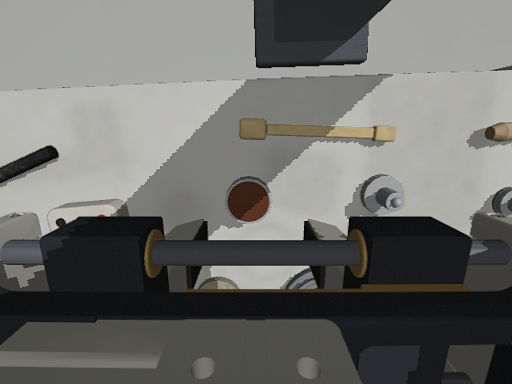

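View pics/t8.png

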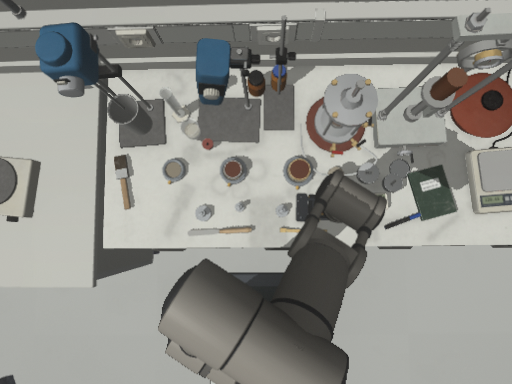

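Emit:
send_rows --pt "-0.0025 -0.0065 0.02 0 0 -0.036 0.35" --pt "0 0 0.03 0 0 0 0.35" --pt "0 0 0.03 0 0 0 0.35" --pt "0 0 0 0 0 0 0.35" --pt "0 0 0 0 0 0 0.35"

```text
time: 7.87
tool_pos: [0.4317, -0.1955, 0.0239]
tool_rot: [3.139, -0.003, 3.141]
contact_force: [0.0, 0.5, 0.5]
opening: 0.0598
```

Run:
```python
from h import *
o=observe();print(o['tool_pos'],o['tool_rot'],o['contact_force'],o['opening'],o['time'])
d=cam('wrist','w9.png');np.save('w9.npy',d,allow_pickle=True)
print('ringS',circ(d,(.431,-.196),.022,.022))
```

```text
[ 0.43169293 -0.19553729  0.02389273] [ 3.13926677 -0.00325802  3.14103426] [0.02637059 0.51314789 0.46031448] 0.059762408257343164 7.8667
ringS {'n': 2289, 'z': np.float64(0.0218), 'mean': array([ 0.4233, -0.1958]), 'ell': array([ 0.424, -0.196]), 'ax': array([0.0311, 0.0678]), 'mec': array([ 0.4244, -0.1961]), 'd': 0.0647}
```

View pics/w9.png

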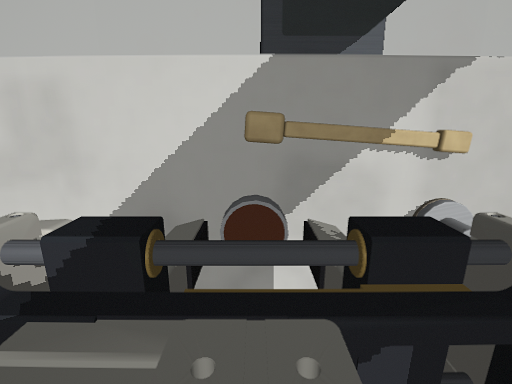

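Emit:
send_rows --pt "-0.001 0 0.009 0 0 0 0.35" --pt "0 0 0.005 0 0 0 0.35" --pt "0 0 0 0 0 0 0.35"

```text
time: 8.17
tool_pos: [0.4335, -0.1967, 0.0107]
tool_rot: [-3.141, 0.0, 3.14]
contact_force: [0.1, -0.5, -0.7]
opening: 0.0598
```

Emit:
send_rows --pt "0 0 0 0 0 0 0.45" --pt "0 0 0 0 0 0 0.55" --pt "0 0 0 0 0 0 0.65" --pt "0 0 0 0 0 0 0.65" --pt "0 0 0 0 0 0 0.65"

```text
time: 8.58
tool_pos: [0.4335, -0.197, 0.011]
tool_rot: [-3.141, 0.001, 3.14]
contact_force: [-0.7, -0.6, 2.8]
opening: 0.0422
```

Emit:
send_rows --pt "0 0 -0.01 0 0 0 0.65" --pt "0 0 -0.02 0 0 0 0.65" --pt "0 0 -0.03 0 0 0 0.65" --pt "0 0 -0.025 0 0 0 0.65" --pt "0 0 0 0 0 0 0.65"

```text
time: 9.0
tool_pos: [0.4356, -0.1983, 0.1005]
tool_rot: [-3.137, 0.007, 3.14]
contact_force: [0.3, -0.3, -1.0]
opening: 0.0425
```

Run:
```python
from h import *
o=observe();print(o['tool_pos'],o['tool_rot'],o['contact_force'],o['opening'],o['time'])
d=cam('wrist','w10.png');np.save('w10.npy',d,allow_pickle=True)
P=cloud(d); print([P[v,256].round(4) for v in (195,215,230,235,276)],[P[230,u].round(4) for u in (230,245,270,280)])
crop(d,180,170,150,130,5,'c10.png')
```

```text
[ 0.43558987 -0.1983067   0.10049592] [-3.13703932  0.00699879  3.13990477] [ 0.33915574 -0.33363369 -1.01256184] 0.04253916085097368 9.0
[array([ 0.4352, -0.1975, -0.0015]), array([ 0.4178, -0.1972,  0.1111]), array([ 0.4269, -0.1972,  0.1114]), array([ 0.4302, -0.1972,  0.1111]), array([ 0.5256, -0.1975, -0.0014])] [array([ 0.4272, -0.2124,  0.1108]), array([ 0.4274, -0.2037,  0.1103]), array([ 0.4272, -0.189 ,  0.1108]), array([ 0.4274, -0.1831,  0.1102])]
```

View pics/c10.png

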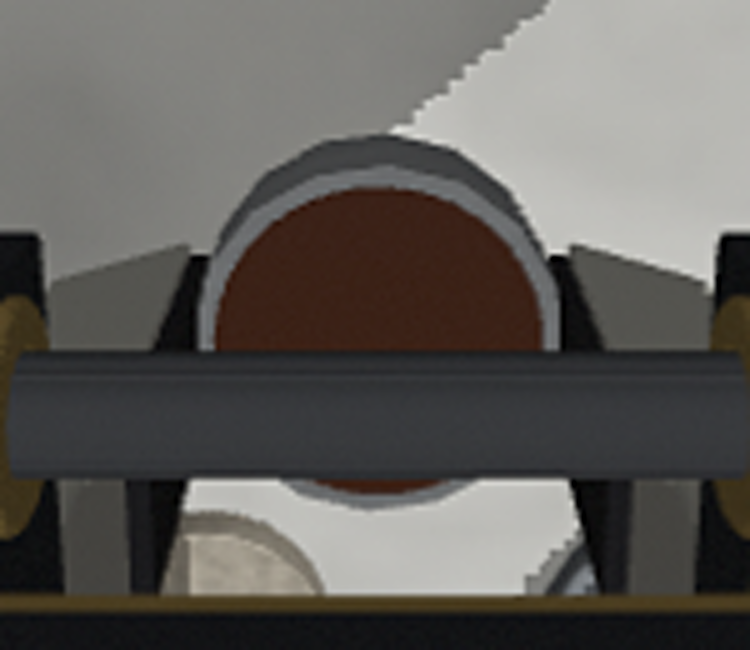

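Emit:
send_rows --pt "0 0.025 0 0 0 0 0.65" --pt "0 0.041 0 0 0 0 0.65" --pt "0 0.041 0 0 0 0 0.65" --pt "0 0.041 0 0 0 0 0.65" --pt "0 0.041 0 0 0 0 0.65"

```text
time: 9.47
tool_pos: [0.4324, -0.0061, 0.0949]
tool_rot: [3.141, -0.002, 3.139]
contact_force: [0.6, -0.6, -1.6]
opening: 0.0423
```

Emit:
send_rows --pt "0 0.041 0 0 0 0 0.65" --pt "0 0.041 0 0 0 0 0.65" --pt "0 0.041 0 0 0 0 0.65" --pt "-0.02 0.015 0 0 0 0 0.65" --pt "-0.035 0 0 0 0 0 0.65"

```text
time: 9.88
tool_pos: [0.4852, 0.1341, 0.0946]
tool_rot: [3.141, -0.006, -3.138]
contact_force: [1.0, 0.7, -1.0]
opening: 0.0421
```

Emit:
send_rows --pt "-0.04 0 0 0 0 0 0.65" --pt "-0.04 0 0 0 0 0 0.65" --pt "-0.01 0 0 0 0 0 0.65" --pt "0 0 0 0 0 0 0.65" --pt "0 0 0 0 0 0 0.65"

```text
time: 10.3
tool_pos: [0.5777, 0.1297, 0.094]
tool_rot: [-3.141, -0.004, 3.14]
contact_force: [-1.5, -0.1, -1.7]
opening: 0.0421
```

Run:
```python
from h import *
o=observe();print(o['tool_pos'],o['tool_rot'],o['contact_force'],o['opening'],o['time'])
d=cam('wrist','w11.png');np.save('w11.npy',d,allow_pickle=True)
crop(d,200,100,260,180,3,'c11.png')
```

```text
[0.57769294 0.12968335 0.09400276] [-3.14133544 -0.00370657  3.13950019] [-1.47013447 -0.10357841 -1.67717452] 0.04208557518130235 10.3
```

View pics/c11.png

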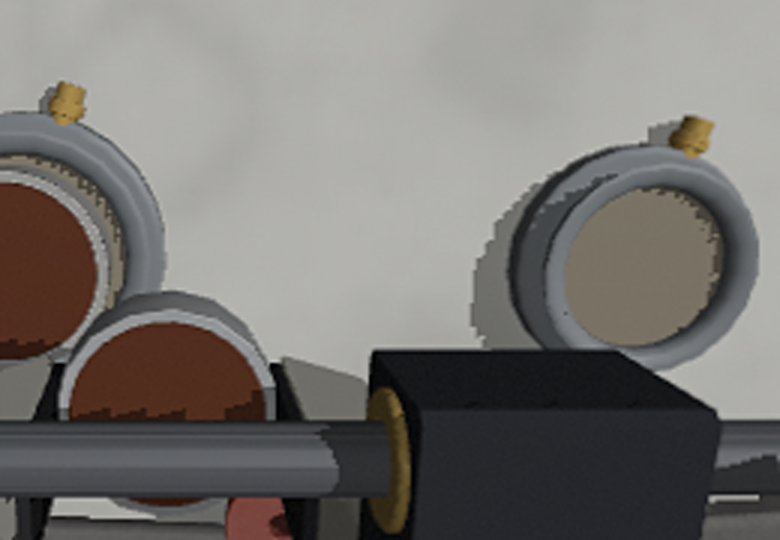

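Run:
```python
from h import *
d=np.load('w11.npy',allow_pickle=True).item()
cv=lambda L:[((x+.5)/3-.5+200,(y+.5)/3-.5+100) for x,y in L]
print('floor',fitc(cv([(721,265),(712,225),(690,197),(650,187),(700,310),(665,338)]),d,.012,.025))
print('flange/lip right',fitc(cv([(757,255),(745,205),(745,310),(720,345),(670,370)]),d,.018,.033))
P0=cloud(d);P=P0.reshape(-1,3)
print([P0[v,255].round(4) for v in (215,225,230)])
s=P[(np.hypot(P[:,0]-.566,P[:,1]-.274)<.04)&(P[:,2]>.0165)&(P[:,2]<.021)]
r=least_squares(lambda c:np.hypot(*(s[:,:2]-c).T)-.0305,(.566,.274),loss='soft_l1',f_scale=.002);print('lipcloud',len(s),r.x, np.std(r.fun))
print('ring',fitc(cv([(59,405),(275,398),(167,310),(165,515),(88,350),(240,340)]),d,.094+.0106,.022))
```

```text
floor (array([0.5659, 0.2747]), array([ 0.3, -0.5,  0.3, -0. , -0.1,  0. ]))
flange/lip right (array([0.5662, 0.2743]), array([-0.6,  0.1,  0.2,  0.8, -0.7]))
[array([0.5599, 0.1302, 0.1053]), array([0.5663, 0.1302, 0.1045]), array([0.5692, 0.1302, 0.1048])]
lipcloud 989 [0.56580254 0.27493706] 0.0016950945542856606
ring (array([0.5753, 0.1306]), array([-0.4, -0.7,  0.3, -1.2, -0.9, -0.6]))
```

Emit:
send_rows --pt "0.003 0.024 0 0 0 0 0.65" --pt "0.003 0.04 0 0 0 0 0.65" --pt "0.0035 0.04 0 0 0 0 0.65" --pt "0 0.04 0 0 0 0 0.65" --pt "0 0 0 0 0 0 0.65"

```text
time: 10.77
tool_pos: [0.567, 0.2805, 0.0958]
tool_rot: [3.139, -0.0, -3.138]
contact_force: [-1.1, -0.9, -1.7]
opening: 0.0425
```

Emit:
send_rows --pt "0 0 0.01 0 0 0 0.65" --pt "0 0 0.015 0 0 0 0.65" --pt "0 0 0.01 0 0 0 0.65" --pt "0 0 0 0 0 0 0.65" --pt "0 0 0 0 0 0 0.65"

```text
time: 11.18
tool_pos: [0.5689, 0.2726, 0.0598]
tool_rot: [-3.141, -0.002, 3.139]
contact_force: [0.7, 0.2, -1.6]
opening: 0.0424
```

Run:
```python
from h import *
o=observe();print(o['tool_pos'],o['tool_rot'],o['contact_force'],o['opening'],o['time'])
d=cam('wrist','w12.png');np.save('w12.npy',d,allow_pickle=True)
crop(d,190,130,140,160,4,'c12.png')
```

```text
[0.56889748 0.27257263 0.05980327] [-3.14070161e+00 -2.44078126e-03  3.13852212e+00] [ 0.67781606  0.23060975 -1.55324543] 0.042416521396587345 11.1833
```

View pics/c12.png

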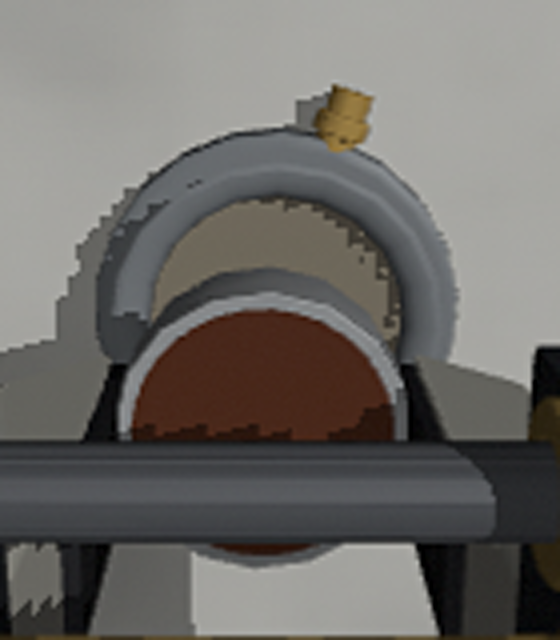

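Run:
```python
from h import *
d=np.load('w12.npy',allow_pickle=True).item()
cv=lambda L:[((x+.5)/4-.5+190,(y+.5)/4-.5+130) for x,y in L]
print('floor',fitc(cv([(275,197),(215,211),(180,238),(155,282),(400,300),(345,218)]),d,.012,.025))
print('ring',fitc(cv([(119,410),(406,410),(263,293),(262,567),(150,345),(375,340)]),d,.0598+.0106,.022))
P=cloud(d).reshape(-1,3)
s=P[(np.hypot(P[:,0]-.566,P[:,1]-.274)<.04)&(P[:,2]>.0165)&(P[:,2]<.021)]
r=least_squares(lambda c:np.hypot(*(s[:,:2]-c).T)-.0305,(.566,.274),loss='soft_l1',f_scale=.002);print('lipcloud',len(s),r.x, np.std(r.fun))
```

```text
floor (array([0.5661, 0.2756]), array([-0.1,  0.1,  0.1,  0. ,  0.2, -0.1]))
ring (array([0.566 , 0.2734]), array([-0.5, -0.8, -0.1, -0.7, -0.4, -0.1]))
lipcloud 856 [0.56695426 0.27577088] 0.0016539759092021747
```

Emit:
send_rows --pt "-0.0005 0.002 0.008 0 0 0 0.65" --pt "0 0 0.01 0 0 0 0.65" --pt "0 0 0.008 0 0 0 0.65" --pt "0 0 0.006 0 0 0 0.65" --pt "0 0 0 0 0 0 0.65"

```text
time: 11.65
tool_pos: [0.569, 0.2755, 0.0266]
tool_rot: [-3.141, -0.003, 3.14]
contact_force: [-0.7, 0.7, -1.4]
opening: 0.0422
```

Emit:
send_rows --pt "0 0 0.001 0 0 0 0.65" --pt "0 0 0.001 0 0 0 0.65" --pt "0 0 0 0 0 0 0.65"

```text
time: 11.9
tool_pos: [0.5703, 0.276, 0.0269]
tool_rot: [3.141, 0.0, 3.14]
contact_force: [0.6, -0.6, -1.0]
opening: 0.0423
```

Emit:
send_rows --pt "0 0 0.001 0 0 0 0.65" --pt "0 0 0 0 0 0 0.65"

```text
time: 12.07
tool_pos: [0.5702, 0.276, 0.0259]
tool_rot: [3.141, 0.0, 3.14]
contact_force: [0.1, -0.3, -1.2]
opening: 0.0419
```

Emit:
send_rows --pt "0 0 0.001 0 0 0 0.65" --pt "0 0 0 0 0 0 0.65"

```text
time: 12.23
tool_pos: [0.5701, 0.2759, 0.0247]
tool_rot: [3.141, 0.0, 3.14]
contact_force: [-1.2, 0.6, -0.5]
opening: 0.0421
```

Emit:
send_rows --pt "0 0 0.001 0 0 0 0.65" --pt "0 0 0 0 0 0 0.65"

```text
time: 12.4
tool_pos: [0.5701, 0.2759, 0.0236]
tool_rot: [3.142, -0.0, 3.14]
contact_force: [-0.2, 0.5, -0.4]
opening: 0.0423
```

Emit:
send_rows --pt "0 0 0.001 0 0 0 0.65" --pt "0 0 0 0 0 0 0.65"

```text
time: 12.57
tool_pos: [0.5702, 0.276, 0.0231]
tool_rot: [3.141, 0.0, 3.14]
contact_force: [-0.4, -0.4, 1.3]
opening: 0.0425
```

Run:
```python
from h import *
o=observe();print(o['tool_pos'],o['tool_rot'],o['contact_force'],o['opening'],o['time'])
d=cam('wrist','w13.png');np.save('w13.npy',d,allow_pickle=True)
P=cloud(d); print([P[v,256].round(4) for v in (211,220,230,276)])
```

```text
[0.57023652 0.27595658 0.02308698] [3.14144030e+00 3.05113515e-04 3.13978713e+00] [-0.36564058 -0.39989726  1.34517123] 0.042463316543146355 12.5667
[array([0.5504, 0.277 , 0.033 ]), array([0.555 , 0.277 , 0.0354]), array([0.5617, 0.277 , 0.034 ]), array([ 0.612 ,  0.2771, -0.    ])]
```

View pics/w13.png

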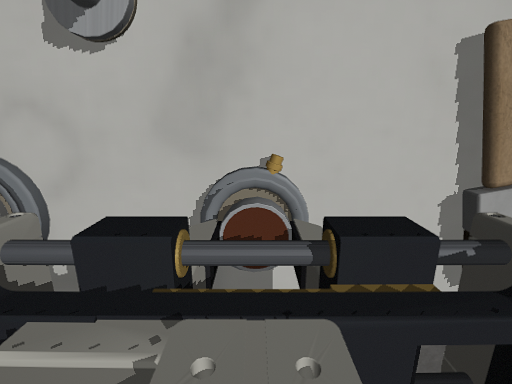

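Emit:
send_rows --pt "0 0 0 0 0 0 0.5" --pt "0 0 0 0 0 0 0.4" --pt "0 0 0 0 0 0 0.35" --pt "0 0 -0.01 0 0 0 0.35" --pt "0 0 -0.03 0 0 0 0.35"

```text
time: 13.03
tool_pos: [0.5675, 0.2749, 0.0593]
tool_rot: [-3.139, -0.008, 3.14]
contact_force: [-0.4, 0.5, -1.2]
opening: 0.0593
```

Emit:
send_rows --pt "0 0 -0.035 0 0 0 0.35" --pt "0.035 -0.015 -0.012 0 0 0 0.4" --pt "0.035 -0.02 0 0 0 0 0.5" --pt "0.035 -0.02 0 0 0 0 0.5" --pt "0.035 -0.02 0 0 0 0 0.5"

```text
time: 13.45
tool_pos: [0.4286, 0.2006, 0.1107]
tool_rot: [3.141, 0.002, 3.14]
contact_force: [0.1, 0.2, 0.0]
opening: 0.0464
```

Emit:
send_rows --pt "0 -0.02 0 0 0 0 0.5" --pt "0 0 0 0 0 0 0.5" --pt "0 0 0 0 0 0 0.5" --pt "0 0 0 0 0 0 0.5"

```text
time: 13.78
tool_pos: [0.4311, 0.1816, 0.1105]
tool_rot: [3.141, 0.002, 3.139]
contact_force: [0.6, -0.4, -0.2]
opening: 0.0457
```

Run:
```python
from h import *
o=observe();print(o['tool_pos'],o['tool_rot'],o['contact_force'],o['opening'],o['time'])
d=cam('wrist','w14.png');np.save('w14.npy',d,allow_pickle=True)
print(circ(d,(.4275,.1817),.010,.025,pad=.006)); print(circ(d,(.4275,.1817),.034,.01,tol=.004,pad=.006))
t=cam('top','t14.png');np.save('t14.npy',t,allow_pickle=True)
crop(t,140,145,190,95,4,'ct14.png')
```

```text
[0.43111232 0.18159681 0.11050324] [3.14076567e+00 2.13386840e-03 3.13921712e+00] [ 0.58935368 -0.3595538  -0.206996  ] 0.045732335266480524 13.7833
{'n': 1475, 'z': np.float64(0.0097), 'mean': array([0.4252, 0.182 ]), 'ell': array([0.4274, 0.1821]), 'ax': array([0.0497, 0.0499]), 'mec': array([0.4275, 0.182 ]), 'd': 0.0504}
{'n': 355, 'z': np.float64(0.0319), 'mean': array([0.4273, 0.1821]), 'ell': array([0.4276, 0.182 ]), 'ax': array([0.019 , 0.0196]), 'mec': array([0.4276, 0.1818]), 'd': 0.02}
```

View pics/w14.png

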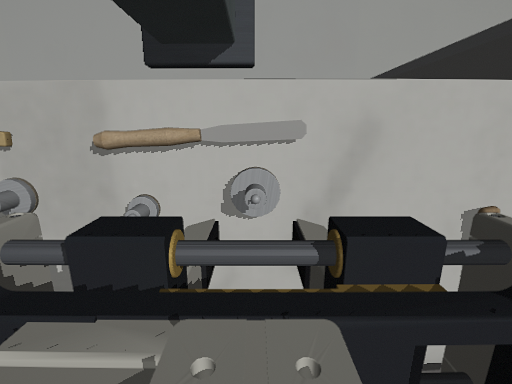

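View pics/ct14.png

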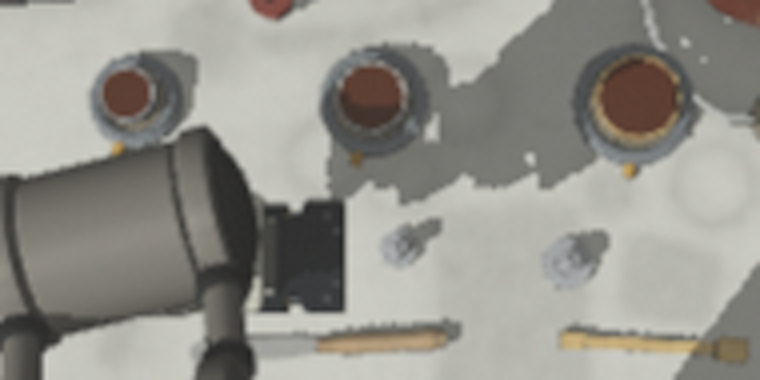

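Emit:
send_rows --pt "0 -0.0005 0.03 0 0 0 0.5" --pt "0 0 0.035 0 0 0 0.5" --pt "0 0 0.02 0 0 0 0.5" --pt "0 0 0 0 0 0 0.5" --pt "0 0 0 0 0 0 0.5"

```text
time: 14.3
tool_pos: [0.4298, 0.181, 0.0241]
tool_rot: [-3.141, -0.002, 3.14]
contact_force: [0.8, -1.0, 0.1]
opening: 0.0456
```

Run:
```python
from h import *
o=observe();print(o['tool_pos'],o['tool_rot'],o['contact_force'],o['opening'],o['time'])
d=cam('wrist','w15.png');np.save('w15.npy',d,allow_pickle=True)
crop(d,180,150,150,140,4,'c15.png')
```

```text
[0.42975267 0.18097721 0.02407563] [-3.14114333e+00 -2.34553880e-03  3.14030682e+00] [ 0.77172615 -1.01686765  0.1247678 ] 0.04560748761532115 14.3
```

View pics/c15.png

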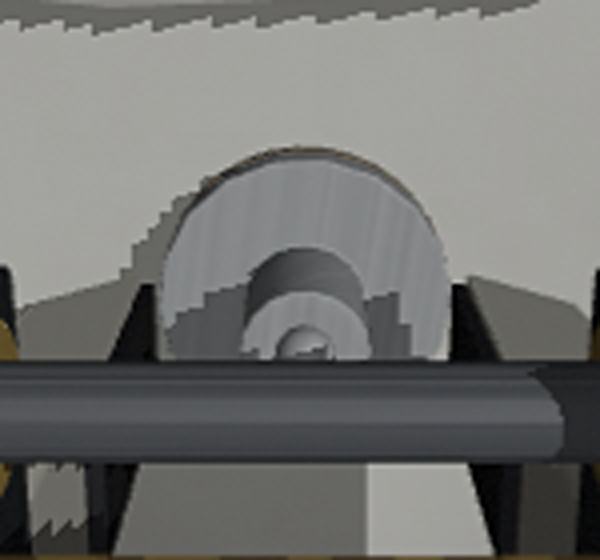

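Emit:
send_rows --pt "0 0 0.008 0 0 0 0.5" --pt "0 0 0.003 0 0 0 0.5" --pt "0 0 0 0 0 0 0.5" --newtons 15

```text
time: 14.6
tool_pos: [0.4302, 0.1808, 0.0139]
tool_rot: [3.141, 0.001, 3.14]
contact_force: [0.2, -0.2, -0.2]
opening: 0.0458
```

Emit:
send_rows --pt "0 0 0 0 0 0 0.6" --pt "0 0 0 0 0 0 0.7" --pt "0 0 0 0 0 0 0.8" --pt "0 0 0 0 0 0 0.9" --pt "0 0 0 0 0 0 0.9"

```text
time: 15.02
tool_pos: [0.4301, 0.1807, 0.0139]
tool_rot: [3.141, 0.0, 3.14]
contact_force: [0.5, -0.2, 1.3]
opening: 0.0193
```

Emit:
send_rows --pt "0 0 0 0 0 0 0.9" --pt "0 0 -0.01 0 0 0 0.9" --pt "0 0 -0.03 0 0 0 0.9" --pt "0 0 -0.04 0 0 0 0.9" --pt "0 0 -0.03 0 0 0 0.9"

```text
time: 15.43
tool_pos: [0.4299, 0.1807, 0.1256]
tool_rot: [3.142, -0.0, 3.14]
contact_force: [1.7, 0.2, -1.2]
opening: 0.0197
```

Run:
```python
from h import *
o=observe();print(o['tool_pos'],o['tool_rot'],o['contact_force'],o['opening'],o['time'])
d=cam('wrist','w16.png');np.save('w16.npy',d,allow_pickle=True)
crop(d,180,150,150,140,4,'c16.png')
```

```text
[0.42986713 0.180651   0.12556847] [ 3.14155714e+00 -7.77596067e-05  3.13981256e+00] [ 1.74768067  0.23840449 -1.23138133] 0.019694266893095492 15.4333
```

View pics/c16.png

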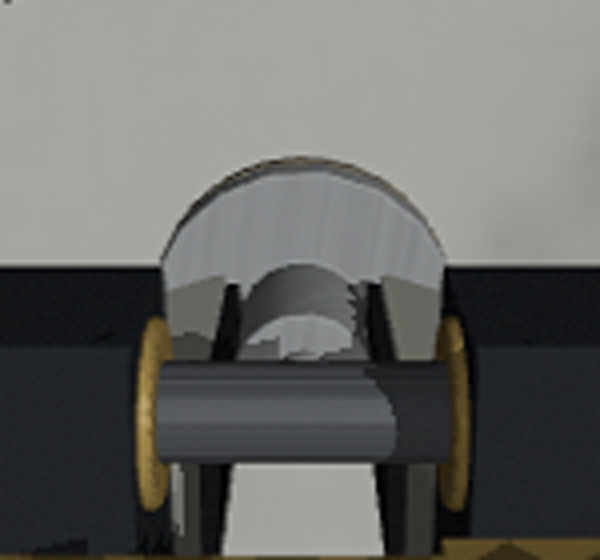

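Emit:
send_rows --pt "0 -0.025 0 0 0 0 0.9" --pt "0 -0.041 0 0 0 0 0.9" --pt "0 -0.041 0 0 0 0 0.9" --pt "0 -0.041 0 0 0 0 0.9" --pt "0 -0.041 0 0 0 0 0.9"

```text
time: 15.9
tool_pos: [0.429, -0.0099, 0.1235]
tool_rot: [3.141, -0.0, 3.141]
contact_force: [0.5, -0.3, -1.6]
opening: 0.0195
```

Emit:
send_rows --pt "0 -0.041 0 0 0 0 0.9" --pt "-0.01 -0.04 0 0 0 0 0.9" --pt "-0.025 -0.03 0 0 0 0 0.9" --pt "-0.04 0 0 0 0 0 0.9" --pt "-0.035 0 0.01 0 0 0 0.9"

```text
time: 16.32
tool_pos: [0.5418, -0.1225, 0.115]
tool_rot: [-3.14, 0.004, 3.135]
contact_force: [1.4, 0.1, -1.4]
opening: 0.0193
```

Emit:
send_rows --pt "-0.022 0 0.025 0 0 0 0.9" --pt "0 0 0 0 0 0 0.9" --pt "0 0 0 0 0 0 0.9" --pt "0 0 0 0 0 0 0.9"

```text
time: 16.65
tool_pos: [0.5606, -0.1193, 0.0883]
tool_rot: [3.141, -0.002, 3.14]
contact_force: [0.4, 0.8, -0.5]
opening: 0.0196
```

Run:
```python
from h import *
o=observe();print(o['tool_pos'],o['tool_rot'],o['contact_force'],o['opening'],o['time'])
d=cam('wrist','w17.png');np.save('w17.npy',d,allow_pickle=True)
crop(d,180,130,150,160,4.5,'c17.png')
```

```text
[ 0.56057024 -0.11928574  0.08828604] [ 3.14102642e+00 -1.73123742e-03  3.14006491e+00] [ 0.37870805  0.80385111 -0.531611  ] 0.019604528299964997 16.65
```

View pics/c17.png

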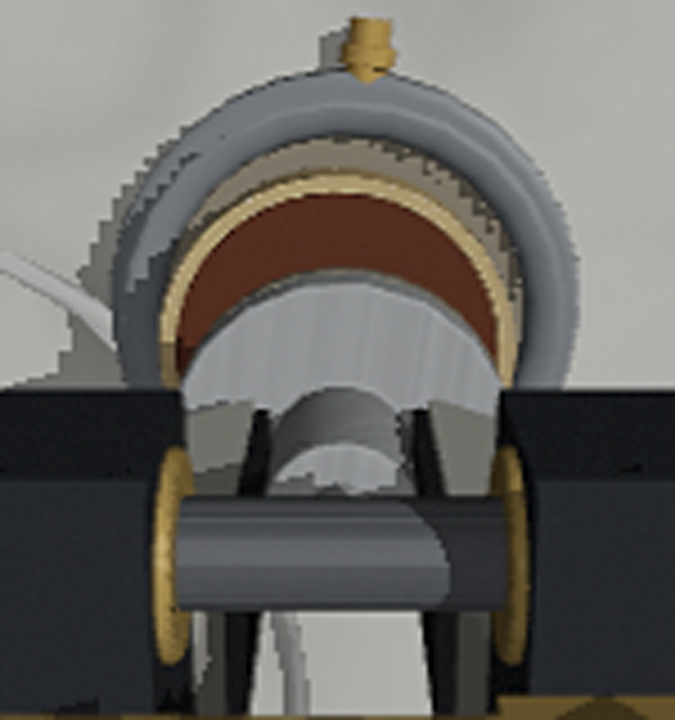

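Run:
```python
from h import *
d=np.load('w17.npy',allow_pickle=True).item()
cv=lambda L:[((x+.5)/4.5-.5+180,(y+.5)/4.5-.5+130) for x,y in L]
print('ring',fitc(cv([(161,340),(174,285),(213,228),(265,188),(335,169),(402,183),(462,222),(502,275),(519,335)]),d,.032,.033))
print('clay',fitc(cv([(180,330),(195,285),(245,222),(340,193),(425,220),(480,280),(497,335)]),d,.032,.030))
print('disc',fitc(cv([(185,380),(215,330),(270,294),(340,281),(410,294),(465,328),(497,372)]),d,.0844,.025))
P=cloud(d)
cen=[((x)/4.5+180,(y)/4.5+130) for x,y in [(340,310),(230,370),(450,370),(270,330),(410,330)]]
for u,v in cen: print(P[int(v),int(u)].round(4))
m=P[190:215,222:290].reshape(-1,3); m=m[np.abs(m[:,2]-.0844)<.004]
A=np.c_[m[:,:2]-m[:,:2].mean(0),np.ones(len(m))];print(np.linalg.lstsq(A,m[:,2],rcond=None)[0],len(m))
m=P[170:190,225:285].reshape(-1,3); m=m[np.abs(m[:,2]-.032)<.004];print('clay z',np.median(m[:,2]),len(m))
A=np.c_[m[:,:2]-m[:,:2].mean(0),np.ones(len(m))];print(np.linalg.lstsq(A,m[:,2],rcond=None)[0],len(m))
```

```text
ring (array([ 0.5586, -0.1187]), array([ 0.1, -0.3, -0.5,  0.1,  0.7,  0.1, -0.4, -0.3,  0. ]))
clay (array([ 0.5596, -0.1191]), array([-0.5, -0.6,  0.2,  0.5, -0. , -0.4, -0.5]))
disc (array([ 0.5579, -0.1185]), array([-0.5,  0.2,  0.2,  0. , -0. ,  0. , -0.2]))
[ 0.5367 -0.1188  0.0842]
[ 0.5459 -0.134   0.0839]
[ 0.5455 -0.1032  0.0852]
[ 0.5399 -0.1282  0.0844]
[ 0.5399 -0.1088  0.0844]
[ 0.0299334  -0.00083081  0.08387252] 1191
clay z 0.03134766128464252 1006
[-0.01558909 -0.0019059   0.03135818] 1006
```

Emit:
send_rows --pt "-0.001 -0.0005 0.012 0 0 0 0.9" --pt "0 0 0.014 0 0 0 0.9" --pt "0 0 0.01 0 0 0 0.9" --pt "0 0 0 0 0 0 0.9" --pt "0 0 0 0 0 0 0.9"

```text
time: 17.12
tool_pos: [0.5619, -0.12, 0.0525]
tool_rot: [3.141, -0.001, 3.14]
contact_force: [0.3, 0.6, -1.5]
opening: 0.0198
```

Run:
```python
from h import *
o=observe();print(o['tool_pos'],o['tool_rot'],o['contact_force'],o['opening'],o['time'])
d=cam('wrist','w18.png');np.save('w18.npy',d,allow_pickle=True)
crop(d,180,130,150,160,4.5,'c18.png')
```

```text
[ 0.56192508 -0.11997257  0.05250471] [ 3.14119354e+00 -8.40123419e-04  3.13965013e+00] [ 0.32209584  0.61436212 -1.53289828] 0.01975315859480984 17.1167
```

View pics/c18.png

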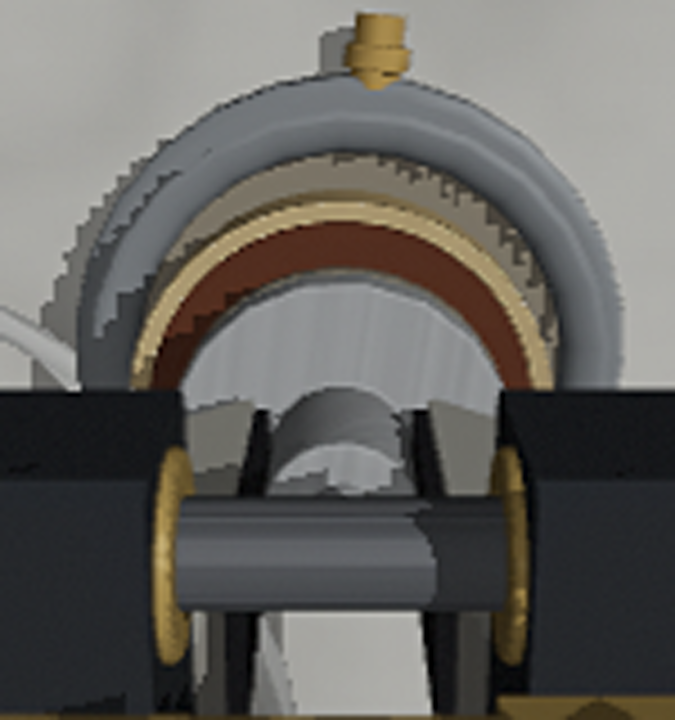

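Run:
```python
from h import *
d=np.load('w18.npy',allow_pickle=True).item()
cv=lambda L:[((x+.5)/4.5-.5+180,(y+.5)/4.5-.5+130) for x,y in L]
print('ring',fitc(cv([(134,375),(153,315),(190,262),(240,222),(300,204),(342,199),(400,207),(460,235),(510,280),(540,330),(553,380)]),d,.032,.033))
print('clay',fitc(cv([(154,375),(215,260),(270,232),(340,222),(420,238),(475,275),(510,325),(528,375)]),d,.032,.030))
print('disc',fitc(cv([(185,380),(215,330),(270,294),(340,281),(410,294),(465,328),(497,372)]),d,.0486,.025))
```

```text
ring (array([ 0.5588, -0.1191]), array([-0.3, -0.3, -0.1,  0.4,  0. ,  0.2,  0.1, -0.2, -0.2, -0.1, -0.1]))
clay (array([ 0.559 , -0.1197]), array([-0.9,  0.4,  0.1, -0.1,  0. , -0. , -0.3, -0.1]))
disc (array([ 0.5592, -0.1192]), array([-0.5,  0.2,  0.2,  0. , -0. ,  0. , -0.2]))
```

Emit:
send_rows --pt "0 0 0.003 0 0 0 0.9" --pt "0 0 0.002 0 0 0 0.9" --pt "0 0 0 0 0 0 0.9" --pt "0 0 0 0 0 0 0.9"

```text
time: 17.5
tool_pos: [0.5625, -0.1201, 0.0478]
tool_rot: [3.142, 0.0, 3.14]
contact_force: [0.4, 0.5, -1.1]
opening: 0.0195
```

Emit:
send_rows --pt "0 0 0.001 0 0 0 0.9" --pt "0 0 0 0 0 0 0.9"

```text
time: 17.67
tool_pos: [0.5625, -0.12, 0.0467]
tool_rot: [3.142, 0.0, 3.14]
contact_force: [0.3, 0.4, -0.6]
opening: 0.0192
```

Emit:
send_rows --pt "0 0 0.0007 0 0 0 0.9" --pt "0 0 0 0 0 0 0.9"

```text
time: 17.83
tool_pos: [0.5625, -0.1201, 0.046]
tool_rot: [3.142, 0.0, 3.14]
contact_force: [-0.2, 0.1, -1.4]
opening: 0.0194
```

Emit:
send_rows --pt "0 0 0.0006 0 0 0 0.9" --pt "0 0 0 0 0 0 0.9"

```text
time: 18.0
tool_pos: [0.5625, -0.1201, 0.0459]
tool_rot: [-3.142, 0.0, 3.14]
contact_force: [-1.5, 0.5, 4.6]
opening: 0.0194
```

Emit:
send_rows --pt "0 0 0.0005 0 0 0 0.9" --pt "0 0 0 0 0 0 0.9"

```text
time: 18.17
tool_pos: [0.5626, -0.1201, 0.0459]
tool_rot: [-3.141, 0.001, 3.14]
contact_force: [-3.3, 1.7, 8.4]
opening: 0.0193
```

Emit:
send_rows --pt "0 0 -0.0006 0 0 0 0.9" --pt "0 0 0 0 0 0 0.7" --pt "0 0 0 0 0 0 0.6" --pt "0 0 0 0 0 0 0.5" --pt "0 0 0 0 0 0 0.5"

```text
time: 18.58
tool_pos: [0.5625, -0.1201, 0.0453]
tool_rot: [3.141, -0.0, 3.14]
contact_force: [-1.2, -1.1, -0.2]
opening: 0.0413
```

Emit:
send_rows --pt "0 0 -0.01 0 0 0 0.5" --pt "0 0 -0.03 0 0 0 0.5" --pt "0 0 -0.035 0 0 0 0.5" --pt "0 0 0 0 0 0 0.5"

```text
time: 18.92
tool_pos: [0.566, -0.1212, 0.1276]
tool_rot: [-3.138, 0.011, 3.14]
contact_force: [2.2, -0.4, 0.3]
opening: 0.0458
```

Run:
```python
from h import *
o=observe();print(o['tool_pos'],o['tool_rot'],o['contact_force'],o['opening'],o['time'])
d=cam('wrist','w19.png');np.save('w19.npy',d,allow_pickle=True)
crop(d,180,130,150,160,4.5,'c19.png')
print(circ(d,(.559,-.119),.042,.025,pad=.006));
```

```text
[ 0.56597638 -0.12124866  0.12756524] [-3.13781325  0.01087287  3.13994131] [ 2.15280186 -0.36425409  0.30026643] 0.04581602532447081 18.9167
{'n': 1641, 'z': np.float64(0.0416), 'mean': array([ 0.5573, -0.1194]), 'ell': array([ 0.5598, -0.1193]), 'ax': array([0.0497, 0.0501]), 'mec': array([ 0.5599, -0.1193]), 'd': 0.0508}
```

View pics/c19.png

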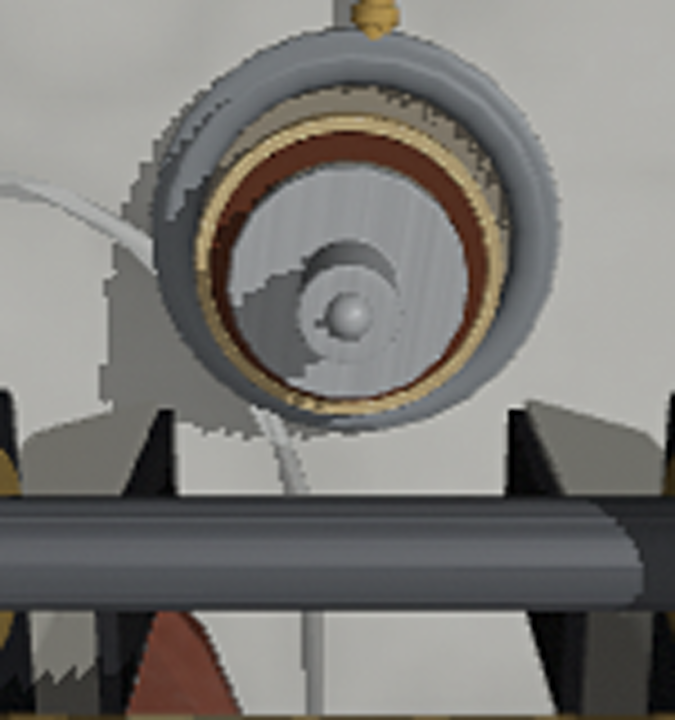

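Run:
```python
from h import *
d=np.load('w19.npy',allow_pickle=True).item()
cv=lambda L:[((x+.5)/4.5-.5+180,(y+.5)/4.5-.5+130) for x,y in L]
print('ring',fitc(cv([(197,250),(507,245),(352,114),(345,416),(240,158),(460,155),(245,368),(455,365)]),d,.032,.033))
print('disc',fitc(cv([(229,285),(470,285),(350,163),(348,399)]),d,.042,.025))
P=cloud(d)
for r in [(166,180,243,275)]:
    pass
s=P.reshape(-1,3); s=s[(np.hypot(s[:,0]-.56,s[:,1]+.119)<.023)&(abs(s[:,2]-.042)<.003)]
A=np.c_[s[:,:2]-s[:,:2].mean(0),np.ones(len(s))];print(np.linalg.lstsq(A,s[:,2],rcond=None)[0],len(s))
```

```text
ring (array([ 0.5582, -0.1187]), array([ 0.2,  0.6, -0.4,  1. ,  0.1,  0.1, -0.4, -1.3]))
disc (array([ 0.5594, -0.1192]), array([-0.1, -0.1,  0.2,  0.2]))
[ 2.17800416e-03 -2.28518259e-05  4.17004457e-02] 1358
```

Emit:
send_rows --pt "0.03 0.01 0 0 0 0 0.5" --pt "0.035 0.015 0 0 0 0 0.5" --pt "0.035 0.015 0.005 0 0 0 0.5" --pt "0.028 0.015 0.01 0 0 0 0.5" --pt "0 0 0 0 0 0 0.5"

```text
time: 19.38
tool_pos: [0.4263, -0.0612, 0.1031]
tool_rot: [3.138, -0.011, 3.141]
contact_force: [-0.8, -0.2, 0.4]
opening: 0.0462
```

Emit:
send_rows --pt "0 0 0.02 0 0 0 0.5" --pt "0 0 0.03 0 0 0 0.5" --pt "0 0 0 0 0 0 0.5" --pt "0 0 0 0 0 0 0.5" --pt "0 0 0 0 0 0 0.5"

```text
time: 19.8
tool_pos: [0.435, -0.065, 0.0561]
tool_rot: [3.142, 0.0, 3.14]
contact_force: [0.8, -0.2, -0.1]
opening: 0.0459
```

Run:
```python
from h import *
o=observe();print(o['tool_pos'],o['tool_rot'],o['contact_force'],o['opening'],o['time'])
d=cam('wrist','w20.png');np.save('w20.npy',d,allow_pickle=True)
print(circ(d,(.4327,-.064),.010,.02,pad=.006)); print(circ(d,(.4327,-.064),.034,.01,tol=.004,pad=.006))
```

```text
[ 0.43496425 -0.06498718  0.05614034] [3.14155011e+00 6.79615333e-05 3.13981937e+00] [ 0.84196274 -0.23177335 -0.06673898] 0.04593702154936743 19.8
{'n': 1250, 'z': np.float64(0.0097), 'mean': array([ 0.43  , -0.0639]), 'ell': array([ 0.4327, -0.0636]), 'ax': array([0.0395, 0.0399]), 'mec': array([ 0.4327, -0.0637]), 'd': 0.0405}
{'n': 461, 'z': np.float64(0.0319), 'mean': array([ 0.4325, -0.0637]), 'ell': array([ 0.4327, -0.0637]), 'ax': array([0.0176, 0.018 ]), 'mec': array([ 0.4329, -0.0637]), 'd': 0.0185}
```

View pics/w20.png

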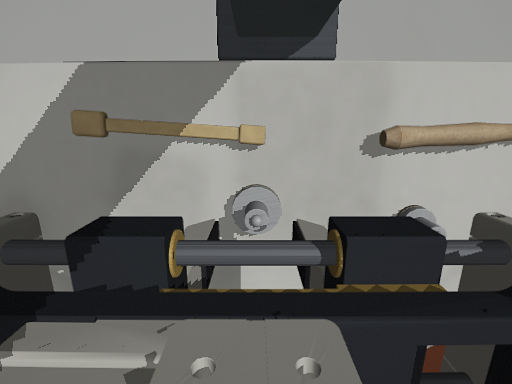

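Emit:
send_rows --pt "-0.0005 0 0.02 0 0 0 0.5" --pt "0 0 0.015 0 0 0 0.5" --pt "0 0 0.0075 0 0 0 0.5" --pt "0 0 0 0 0 0 0.5" --pt "0 0 0 0 0 0 0.5"

```text
time: 20.27
tool_pos: [0.4355, -0.065, 0.0136]
tool_rot: [-3.142, 0.001, 3.14]
contact_force: [0.1, -1.0, -0.4]
opening: 0.046
```

Emit:
send_rows --pt "0 0 0 0 0 0 0.6" --pt "0 0 0 0 0 0 0.7" --pt "0 0 0 0 0 0 0.8" --pt "0 0 0 0 0 0 0.9" --pt "0 0 0 0 0 0 0.92"

```text
time: 20.68
tool_pos: [0.4352, -0.0649, 0.0133]
tool_rot: [-3.142, 0.001, 3.14]
contact_force: [-0.9, -0.2, 1.8]
opening: 0.0174
```

Emit:
send_rows --pt "0 0 0 0 0 0 0.92" --pt "0 0 -0.01 0 0 0 0.92" --pt "0 0 -0.03 0 0 0 0.92" --pt "0 0 -0.04 0 0 0 0.92" --pt "0 0 -0.03 0 0 0 0.92"

```text
time: 21.1
tool_pos: [0.4349, -0.0648, 0.1248]
tool_rot: [3.141, -0.0, 3.14]
contact_force: [1.4, -0.6, -1.2]
opening: 0.0174
```

Emit:
send_rows --pt "0 0.03 0 0 0 0 0.92" --pt "0 0.04 0 0 0 0 0.92" --pt "-0.005 0.04 0 0 0 0 0.92" --pt "-0.02 0.03 0 0 0 0 0.92" --pt "-0.035 0.01 0 0 0 0 0.92"

```text
time: 21.52
tool_pos: [0.4925, 0.0891, 0.1229]
tool_rot: [3.14, -0.004, -3.14]
contact_force: [1.0, -0.5, -1.1]
opening: 0.0173
```

Emit:
send_rows --pt "-0.035 0 0 0 0 0 0.92" --pt "-0.0335 0 0.01 0 0 0 0.92" --pt "0 0 0.02 0 0 0 0.92" --pt "0 0 0 0 0 0 0.92" --pt "0 0 0 0 0 0 0.92"

```text
time: 21.93
tool_pos: [0.5621, 0.0849, 0.0915]
tool_rot: [3.142, -0.005, 3.14]
contact_force: [0.4, 0.7, -1.7]
opening: 0.0175
```

Run:
```python
from h import *
o=observe();print(o['tool_pos'],o['tool_rot'],o['contact_force'],o['opening'],o['time'])
d=cam('wrist','w21.png');np.save('w21.npy',d,allow_pickle=True)
crop(d,180,130,150,160,4.5,'c21.png')
```

```text
[0.56211473 0.08493576 0.09148307] [ 3.14157925 -0.00493752  3.13977348] [ 0.40852834  0.73784163 -1.66607581] 0.017466481835450267 21.9333
```

View pics/c21.png

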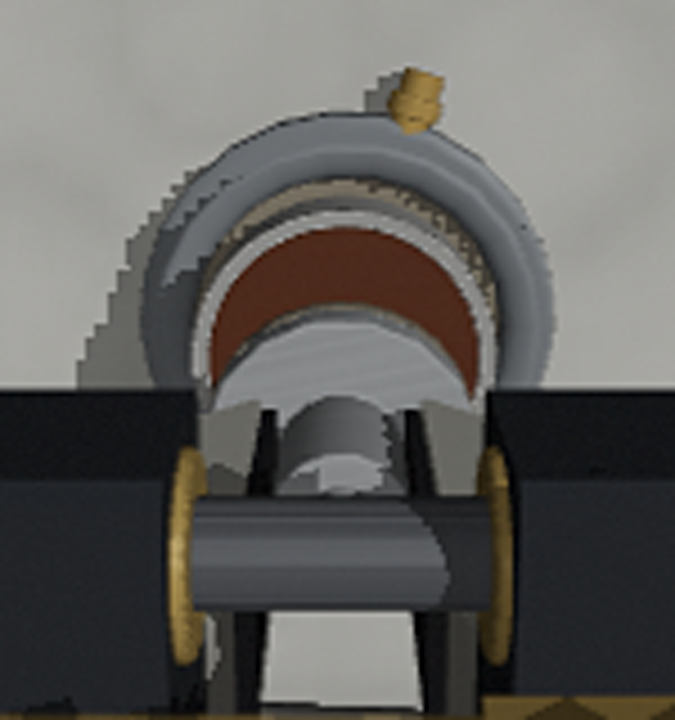

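Emit:
send_rows --pt "0 0 0.01 0 0 0 0.92" --pt "0 0 0.014 0 0 0 0.92" --pt "0 0 0.01 0 0 0 0.92" --pt "0 0 0 0 0 0 0.92" --pt "0 0 0 0 0 0 0.92"

```text
time: 22.4
tool_pos: [0.5633, 0.0849, 0.0589]
tool_rot: [3.142, -0.001, 3.14]
contact_force: [-0.2, 0.5, -1.5]
opening: 0.0175
```

Run:
```python
from h import *
o=observe();print(o['tool_pos'],o['tool_rot'],o['contact_force'],o['opening'],o['time'])
d=cam('wrist','w22.png');np.save('w22.npy',d,allow_pickle=True)
crop(d,180,130,150,160,4.5,'c22.png')
```

```text
[0.5633249  0.08489839 0.05892145] [ 3.14150731e+00 -8.61570542e-04  3.13967892e+00] [-0.18526949  0.54610945 -1.45921204] 0.01746959489259478 22.4
```

View pics/c22.png

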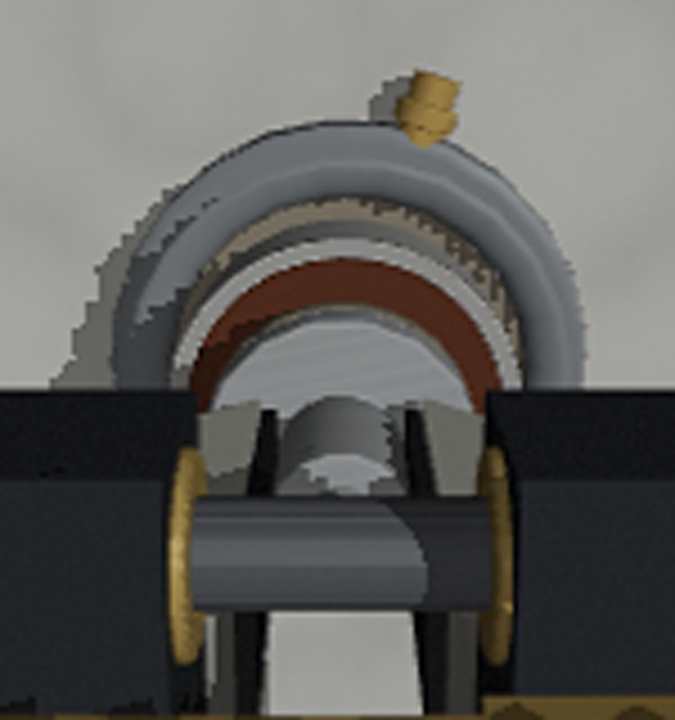

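Run:
```python
from h import *
d=np.load('w22.npy',allow_pickle=True).item()
cv=lambda L:[((x+.5)/4.5-.5+180,(y+.5)/4.5-.5+130) for x,y in L]
print('ring',fitc(cv([(173,370),(200,315),(245,271),(300,244),(347,237),(400,245),(450,270),(490,312),(515,362),(521,390)]),d,.037,.028))
print('clay',fitc(cv([(190,385),(220,325),(270,280),(347,258),(415,276),(465,316),(500,385)]),d,.037,.025))
print('disc',fitc(cv([(215,390),(237,355),(280,329),(340,318),(400,329),(443,355),(472,395)]),d,.0556,.020))
```

```text
ring (array([0.5614, 0.0863]), array([-0.2, -0.4, -0.3,  0.1,  0.3,  0.3,  0.1, -0.3, -0.3, -0.3]))
clay (array([0.5619, 0.0863]), array([-0.1, -0.5, -0. ,  0.6,  0.1, -0.3, -0.3]))
disc (array([0.5604, 0.0856]), array([-0. ,  0.4, -0. , -0.3, -0.2,  0.2,  0.2]))
```

Emit:
send_rows --pt "-0.0006 0.0006 0.003 0 0 0 0.92" --pt "0 0 0.003 0 0 0 0.92" --pt "0 0 0.001 0 0 0 0.92" --pt "0 0 0 0 0 0 0.92" --pt "0 0 0 0 0 0 0.92"

```text
time: 22.87
tool_pos: [0.5644, 0.0855, 0.052]
tool_rot: [3.142, -0.0, 3.14]
contact_force: [0.4, -0.4, -1.3]
opening: 0.0175
```

Emit:
send_rows --pt "0 0 0.0007 0 0 0 0.92" --pt "0 0 0 0 0 0 0.92"

```text
time: 23.03
tool_pos: [0.5645, 0.0855, 0.0513]
tool_rot: [3.142, 0.0, 3.14]
contact_force: [0.4, -0.2, -2.0]
opening: 0.0176
```

Emit:
send_rows --pt "0 0 0.0006 0 0 0 0.92" --pt "0 0 0 0 0 0 0.92"

```text
time: 23.2
tool_pos: [0.5644, 0.0855, 0.0507]
tool_rot: [3.142, -0.0, 3.14]
contact_force: [-0.1, -0.2, -2.2]
opening: 0.0176
```

Emit:
send_rows --pt "0 0 0.0005 0 0 0 0.92" --pt "0 0 0 0 0 0 0.92"

```text
time: 23.37
tool_pos: [0.5645, 0.0855, 0.0504]
tool_rot: [3.141, 0.0, 3.14]
contact_force: [-1.2, -0.3, 0.2]
opening: 0.0178
```

Emit:
send_rows --pt "0 0 0.0003 0 0 0 0.92" --pt "0 0 0 0 0 0 0.92"

```text
time: 23.53
tool_pos: [0.5645, 0.0855, 0.0503]
tool_rot: [3.142, 0.0, 3.14]
contact_force: [-1.6, 0.4, 3.6]
opening: 0.0173
```

Emit:
send_rows --pt "0 0 -0.0003 0 0 0 0.9" --pt "0 0 0 0 0 0 0.75" --pt "0 0 0 0 0 0 0.6" --pt "0 0 0 0 0 0 0.5" --pt "0 0 0 0 0 0 0.5"

```text
time: 23.95
tool_pos: [0.5645, 0.0855, 0.0501]
tool_rot: [3.142, 0.0, 3.14]
contact_force: [0.8, -0.3, -0.3]
opening: 0.0384
```

Emit:
send_rows --pt "0 0 -0.01 0 0 0 0.5" --pt "0 0 -0.03 0 0 0 0.5" --pt "0 0 -0.035 0 0 0 0.5" --pt "0 0 0 0 0 0 0.5" --pt "0 0 0 0 0 0 0.5"

```text
time: 24.37
tool_pos: [0.5659, 0.0856, 0.1281]
tool_rot: [3.141, 0.006, 3.14]
contact_force: [0.0, -0.4, -0.5]
opening: 0.0457
```

Run:
```python
from h import *
o=observe();print(o['tool_pos'],o['tool_rot'],o['contact_force'],o['opening'],o['time'])
d=cam('wrist','w23.png');np.save('w23.npy',d,allow_pickle=True)
crop(d,180,130,150,160,4.5,'c23.png')
print(circ(d,(.561,.086),.047,.02,pad=.004));
```

```text
[0.56593594 0.08560653 0.12806409] [3.14141369 0.0056098  3.13993149] [ 0.01993865 -0.41404659 -0.47751702] 0.04565415286420505 24.3667
{'n': 973, 'z': np.float64(0.0467), 'mean': array([0.5595, 0.0863]), 'ell': array([0.562 , 0.0864]), 'ax': array([0.0389, 0.0403]), 'mec': array([0.562 , 0.0861]), 'd': 0.041}
```

View pics/c23.png

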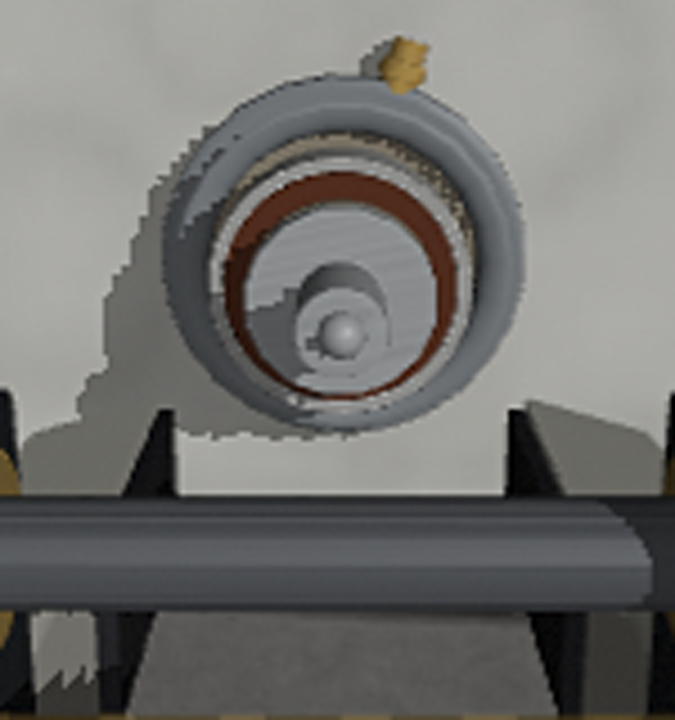

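Run:
```python
from h import *
d=np.load('w23.npy',allow_pickle=True).item()
cv=lambda L:[((x+.5)/4.5-.5+180,(y+.5)/4.5-.5+130) for x,y in L]
print('ring',fitc(cv([(209,280),(473,280),(342,154),(340,411)]),d,.037,.028))
print('clay',fitc(cv([(224,280),(457,280),(342,171),(340,401)]),d,.037,.025))
print('disc',fitc(cv([(244,298),(436,298),(340,203),(338,397)]),d,.047,.020))
```

```text
ring (array([0.5607, 0.0863]), array([-0.1, -0.1,  0. ,  0. ]))
clay (array([0.5614, 0.0862]), array([-0.3, -0.3,  0.1,  0.1]))
disc (array([0.5616, 0.0861]), array([-0.4, -0.4,  0.5,  0.4]))
```

Emit:
send_rows --pt "0.03 -0.005 0 0 0 0 0.5" --pt "0.035 -0.005 0 0 0 0 0.5" --pt "0.035 -0.005 0.005 0 0 0 0.5" --pt "0.0165 -0.0035 0.01 0 0 0 0.5" --pt "0 0 0 0 0 0 0.5"

```text
time: 24.83
tool_pos: [0.4422, 0.0671, 0.108]
tool_rot: [3.141, -0.008, 3.14]
contact_force: [-0.7, -0.5, -1.4]
opening: 0.0462
```

Emit:
send_rows --pt "0 0 0.025 0 0 0 0.5" --pt "0 0 0.03 0 0 0 0.5" --pt "0 0 0 0 0 0 0.5" --pt "0 0 0 0 0 0 0.5" --pt "0 0 0 0 0 0 0.5"

```text
time: 25.25
tool_pos: [0.4488, 0.0673, 0.0558]
tool_rot: [3.142, 0.0, 3.14]
contact_force: [0.1, -0.2, 0.4]
opening: 0.046
```

Run:
```python
from h import *
o=observe();print(o['tool_pos'],o['tool_rot'],o['contact_force'],o['opening'],o['time'])
d=cam('wrist','w24.png');np.save('w24.npy',d,allow_pickle=True)
print(circ(d,(.4454,.0679),.010,.015,pad=.006)); print(circ(d,(.4454,.0679),.034,.008,tol=.004,pad=.006))
```

```text
[0.44878332 0.06728346 0.05580644] [3.14150745e+00 3.40646615e-04 3.13983816e+00] [ 0.06404879 -0.18973966  0.41080317] 0.04604351101925886 25.25
{'n': 580, 'z': np.float64(0.0097), 'mean': array([0.4418, 0.0678]), 'ell': array([0.4454, 0.0679]), 'ax': array([0.0295, 0.03  ]), 'mec': array([0.4455, 0.068 ]), 'd': 0.0306}
{'n': 360, 'z': np.float64(0.032), 'mean': array([0.4451, 0.0682]), 'ell': array([0.4451, 0.0681]), 'ax': array([0.0158, 0.016 ]), 'mec': array([0.445 , 0.0681]), 'd': 0.0165}
```

View pics/w24.png

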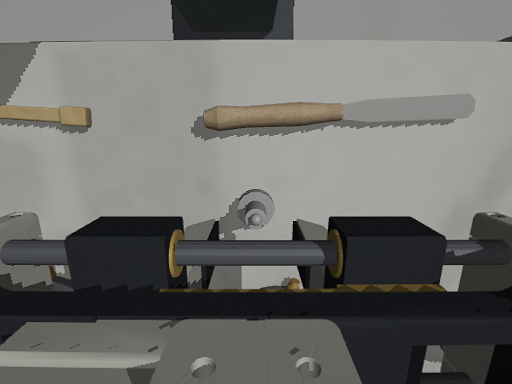

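Medium cap centred within ~0.5–1 mm. The small cap sits at (256,212), between the fingers.

Emit:
send_rows --pt "0.0008 0 0.02 0 0 0 0.5" --pt "0 0 0.015 0 0 0 0.5" --pt "0 0 0.0072 0 0 0 0.5" --pt "0 0 0 0 0 0 0.5" --pt "0 0 0 0 0 0 0.5"

```text
time: 25.72
tool_pos: [0.4477, 0.0673, 0.0137]
tool_rot: [3.142, 0.001, 3.14]
contact_force: [-0.3, -0.2, 0.6]
opening: 0.046
```

Emit:
send_rows --pt "0 0 0 0 0 0 0.6" --pt "0 0 0 0 0 0 0.7" --pt "0 0 0 0 0 0 0.8" --pt "0 0 0 0 0 0 0.9" --pt "0 0 0 0 0 0 0.95"

```text
time: 26.13
tool_pos: [0.4472, 0.0672, 0.0133]
tool_rot: [3.142, 0.001, 3.14]
contact_force: [-0.6, 0.0, -0.8]
opening: 0.0168
```

Emit:
send_rows --pt "0 0 0 0 0 0 0.95" --pt "0 0 -0.01 0 0 0 0.95" --pt "0 0 -0.03 0 0 0 0.95" --pt "0 0 -0.04 0 0 0 0.95" --pt "0 0 -0.03 0 0 0 0.95"

```text
time: 26.55
tool_pos: [0.447, 0.0673, 0.1249]
tool_rot: [3.141, -0.0, 3.14]
contact_force: [2.0, 1.4, -1.0]
opening: 0.0155
```

Emit:
send_rows --pt "0 0.03 0 0 0 0 0.95" --pt "0 0.04 0 0 0 0 0.95" --pt "0 0.04 0 0 0 0 0.95" --pt "0 0.04 0 0 0 0 0.95" --pt "-0.02 0.035 0 0 0 0 0.95"

```text
time: 26.97
tool_pos: [0.4641, 0.2543, 0.1228]
tool_rot: [-3.141, -0.004, 3.141]
contact_force: [0.7, -0.3, -0.0]
opening: 0.0154
```

Emit:
send_rows --pt "-0.03 0.0235 0 0 0 0 0.95" --pt "-0.035 0 0 0 0 0 0.95" --pt "-0.0375 0 0.01 0 0 0 0.95" --pt "0 0 0.02 0 0 0 0.95" --pt "0 0 0 0 0 0 0.95"

```text
time: 27.38
tool_pos: [0.5691, 0.2745, 0.0885]
tool_rot: [-3.139, -0.006, 3.139]
contact_force: [-1.2, -0.9, -1.2]
opening: 0.0153
```

Emit:
send_rows --pt "0 0 0.01 0 0 0 0.95" --pt "0 0 0.015 0 0 0 0.95" --pt "0 0 0.01 0 0 0 0.95" --pt "0 0 0 0 0 0 0.95" --pt "0 0 0 0 0 0 0.95"

```text
time: 27.8
tool_pos: [0.5692, 0.2756, 0.0581]
tool_rot: [-3.141, -0.001, 3.14]
contact_force: [-0.3, -0.4, -1.1]
opening: 0.0152
```

Run:
```python
from h import *
o=observe();print(o['tool_pos'],o['tool_rot'],o['contact_force'],o['opening'],o['time'])
d=cam('wrist','w25.png');np.save('w25.npy',d,allow_pickle=True)
crop(d,180,130,150,160,4.5,'c25.png')
```

```text
[0.56922504 0.27558251 0.0581065 ] [-3.14141103e+00 -9.27316537e-04  3.14013915e+00] [-0.31172087 -0.39919109 -1.13132241] 0.015228626964829716 27.8
```

View pics/c25.png

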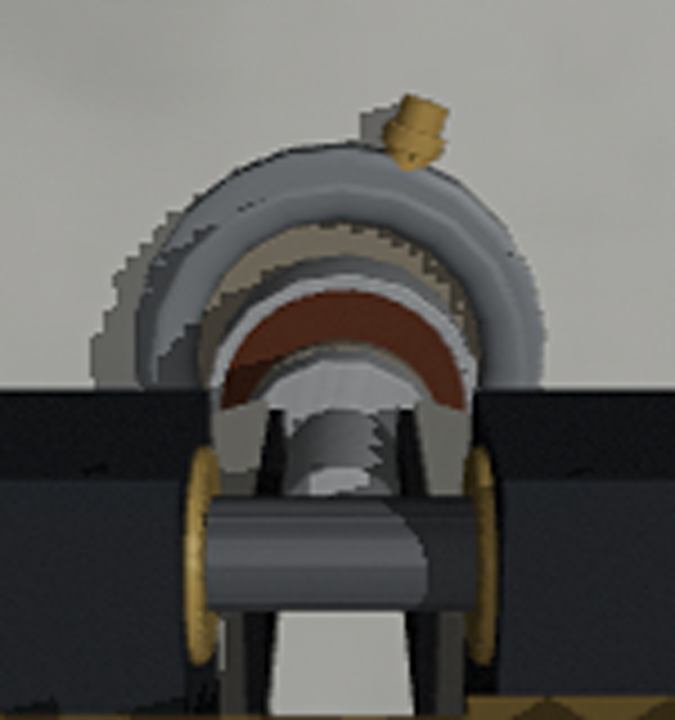

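Run:
```python
from h import *
d=np.load('w25.npy',allow_pickle=True).item()
cv=lambda L:[((x+.5)/4.5-.5+180,(y+.5)/4.5-.5+130) for x,y in L]
print('ring',fitc(cv([(212,375),(232,328),(280,288),(342,274),(405,288),(450,324),(475,370)]),d,.034,.022))
print('clay',fitc(cv([(222,400),(250,335),(290,303),(342,290),(395,303),(440,342),(465,400)]),d,.034,.0195))
print('disc',fitc(cv([(250,395),(265,378),(300,360),(340,356),(385,362),(415,380),(432,402)]),d,.0548,.015))
```

```text
ring (array([0.5673, 0.2766]), array([-0.5, -0. ,  0.2,  0.1,  0.1, -0.2, -0.3]))
clay (array([0.5676, 0.2765]), array([-0.2, -0.3,  0.1,  0.4,  0. , -0.5, -0.1]))
disc (array([0.5665, 0.2759]), array([ 0.2,  0.3, -0.1, -0.5,  0. ,  0.3,  0.2]))
```

Emit:
send_rows --pt "-0.0006 0.0006 0.004 0 0 0 0.95" --pt "0 0 0.004 0 0 0 0.95" --pt "0 0 0.001 0 0 0 0.95" --pt "0 0 0 0 0 0 0.95" --pt "0 0 0 0 0 0 0.95"

```text
time: 28.27
tool_pos: [0.5705, 0.2761, 0.049]
tool_rot: [3.142, -0.0, 3.14]
contact_force: [0.4, 0.1, -1.3]
opening: 0.0155
```

Emit:
send_rows --pt "0 0 0.0006 0 0 0 0.95" --pt "0 0 0 0 0 0 0.95"

```text
time: 28.43
tool_pos: [0.5706, 0.2761, 0.0485]
tool_rot: [3.141, 0.0, 3.14]
contact_force: [-0.4, -0.4, -0.7]
opening: 0.0152
```

Emit:
send_rows --pt "0 0 0.0005 0 0 0 0.95" --pt "0 0 0 0 0 0 0.95"

```text
time: 28.6
tool_pos: [0.5706, 0.2761, 0.0479]
tool_rot: [3.142, 0.0, 3.14]
contact_force: [-0.8, 0.3, -0.9]
opening: 0.0155
```

Emit:
send_rows --pt "0 0 0.0005 0 0 0 0.95" --pt "0 0 0 0 0 0 0.95"

```text
time: 28.77
tool_pos: [0.5705, 0.2761, 0.0474]
tool_rot: [3.142, -0.0, 3.14]
contact_force: [0.5, 0.1, -1.1]
opening: 0.0155
```

Emit:
send_rows --pt "0 0 0.0003 0 0 0 0.95" --pt "0 0 0 0 0 0 0.95"

```text
time: 28.93
tool_pos: [0.5706, 0.2761, 0.0473]
tool_rot: [3.142, 0.0, 3.14]
contact_force: [-1.1, -0.6, 1.7]
opening: 0.0153
```

Emit:
send_rows --pt "0 0 0 0 0 0 0.9" --pt "0 0 0 0 0 0 0.75" --pt "0 0 0 0 0 0 0.6" --pt "0 0 0 0 0 0 0.5" --pt "0 0 0 0 0 0 0.5"

```text
time: 29.35
tool_pos: [0.5706, 0.2761, 0.0471]
tool_rot: [3.141, 0.0, 3.14]
contact_force: [-1.5, 0.3, -0.6]
opening: 0.0377
```

Emit:
send_rows --pt "0 0 -0.01 0 0 0 0.5" --pt "0 0 -0.03 0 0 0 0.5" --pt "0 0 -0.035 0 0 0 0.5" --pt "0 0 0 0 0 0 0.5" --pt "0 0 0 0 0 0 0.5"

```text
time: 29.77
tool_pos: [0.5721, 0.2767, 0.1254]
tool_rot: [3.14, 0.006, 3.14]
contact_force: [0.1, -0.6, -0.6]
opening: 0.0459
```

Run:
```python
from h import *
o=observe();print(o['tool_pos'],o['tool_rot'],o['contact_force'],o['opening'],o['time'])
d=cam('wrist','w26.png');np.save('w26.npy',d,allow_pickle=True)
crop(d,180,130,150,160,4.5,'c26.png')
print(circ(d,(.567,.2765),.044,.015,pad=.004));
```

```text
[0.57205079 0.2766746  0.12541356] [3.13955422 0.00567634 3.1398326 ] [ 0.09938013 -0.60529265 -0.64239888] 0.045872205707798916 29.7667
{'n': 441, 'z': np.float64(0.0436), 'mean': array([0.5654, 0.2765]), 'ell': array([0.5686, 0.2766]), 'ax': array([0.0292, 0.0299]), 'mec': array([0.5685, 0.2765]), 'd': 0.0306}
```

View pics/c26.png

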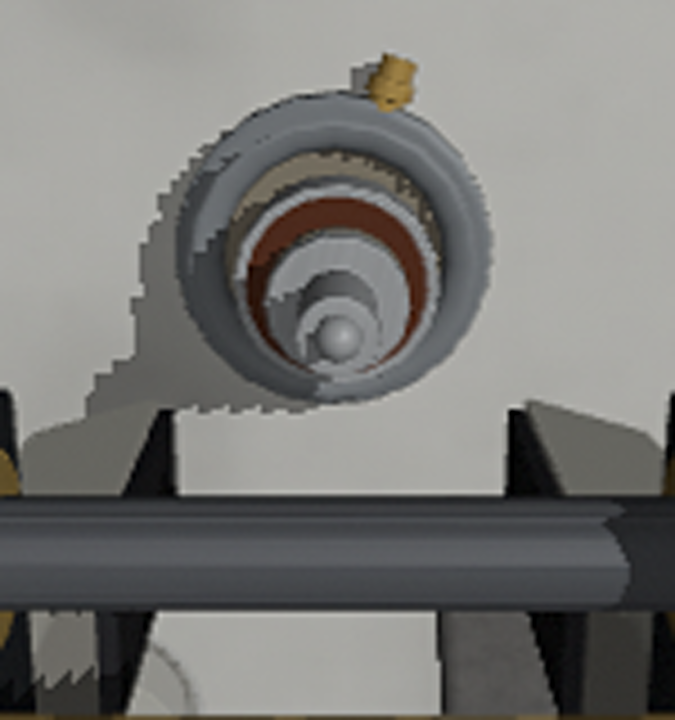

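Run:
```python
from h import *
d=np.load('w26.npy',allow_pickle=True).item()
cv=lambda L:[((x+.5)/4.5-.5+180,(y+.5)/4.5-.5+130) for x,y in L]
print('ring',fitc(cv([(233,280),(440,278),(337,183),(335,381),(265,210),(405,207)]),d,.034,.022))
print('clay',fitc(cv([(246,280),(428,280),(336,197)]),d,.034,.0195))
print('disc',fitc(cv([(265,300),(409,300),(337,235),(280,345)][:3]),d,.044,.015))
```

```text
ring (array([0.5666, 0.2766]), array([-0.1, -0.1, -0.3, -0.5, -0.1, -0.1]))
clay (array([0.5674, 0.2767]), array([-0.2, -0.2,  0. ]))
disc (array([0.5689, 0.2767]), array([-0.2, -0.2,  0. ]))
```

Emit:
send_rows --pt "0.03 0 -0.01 0 0 0 0.5" --pt "0.035 0 0 0 0 0 0.5" --pt "0.035 0 0 0 0 0 0.5" --pt "0.035 0.02 -0.02 0 0 0 0.5" --pt "0.03 0.03 -0.02 0 0 0 0.5"

```text
time: 30.23
tool_pos: [0.4081, 0.3195, 0.1668]
tool_rot: [-3.138, -0.006, 3.137]
contact_force: [1.3, 0.7, 0.0]
opening: 0.0461
```

Emit:
send_rows --pt "0.03 0.03 -0.02 0 0 0 0.5" --pt "0.03 0.03 -0.02 0 0 0 0.3" --pt "0.02 0.035 0 0 0 0 0" --pt "0 0.035 0 0 0 0 0" --pt "0 0 0 0 0 0 0"

```text
time: 30.65
tool_pos: [0.3365, 0.4496, 0.2031]
tool_rot: [3.14, -0.001, -3.139]
contact_force: [-1.5, -0.4, -0.6]
opening: 0.068
```

Run:
```python
from h import *
o=observe();print(o['tool_pos'],o['contact_force'],o['opening'],o['time'])
t=cam('top','t27.png');s=cam('scene','s27.png');np.save('t27.npy',t,allow_pickle=True);np.save('s27.npy',s,allow_pickle=True)
crop(t,150,145,170,50,4.7,'ct27.png'); crop(s,170,140,170,100,4.7,'cs27.png')
for n,d in (('top',t),('scene',s)):
  for nm,g,zr,R,r in [('L',(.5585,-.118),.032,.033,.025),('M',(.5625,.0836),.037,.028,.02),('S',(.568,.2745),.034,.022,.015)]:
    print(n,nm,[ (x['z'],x['ell'],x['ax']) for x in (circ(d,g,zr,R,tol=.003,pad=.003),circ(d,g,zr+.01,r,tol=.003,pad=.005),circ(d,g,zr+.033,.01,tol=.005,pad=.004))])
```

```text
[0.33653635 0.44962365 0.2031146 ] [-1.5473988  -0.36456989 -0.55577937] 0.06800717665536946 30.65
top L [(np.float64(0.0322), array([ 0.5608, -0.1184]), array([0.0649, 0.0654])), (np.float64(0.0421), array([ 0.5613, -0.1186]), array([0.0473, 0.0502])), (np.float64(0.0643), array([ 0.5616, -0.1186]), array([0.0176, 0.0182]))]
top M [(np.float64(0.0372), array([0.563 , 0.0835]), array([0.0546, 0.0555])), (np.float64(0.0466), array([0.5626, 0.0833]), array([0.0366, 0.0382])), (np.float64(0.0702), array([0.5632, 0.0837]), array([0.0155, 0.0166]))]
top S [(np.float64(0.0342), array([0.569 , 0.2737]), array([0.042 , 0.0437])), (np.float64(0.0447), array([0.5707, 0.2743]), array([0.0263, 0.0294])), (np.float64(0.0682), array([0.5716, 0.274 ]), array([0.0128, 0.0161]))]
scene L [(np.float64(0.0327), array([ 0.5604, -0.1197]), array([0.0648, 0.0688])), (np.float64(0.0434), array([ 0.5617, -0.1191]), array([0.0488, 0.0493])), (np.float64(0.066), array([ 0.5611, -0.1194]), array([0.0185, 0.0218]))]
scene M [(np.float64(0.0385), array([0.5637, 0.085 ]), array([0.0526, 0.0565])), (np.float64(0.0486), array([0.5648, 0.0865]), array([0.0377, 0.0424])), (np.float64(0.0709), array([0.5637, 0.0863]), array([0.0165, 0.0212]))]
scene S [(np.float64(0.0355), array([0.5672, 0.2758]), array([0.0413, 0.0435])), (np.float64(0.0446), array([0.5698, 0.2759]), array([0.0268, 0.0339])), (np.float64(0.0675), array([0.5701, 0.2757]), array([0.0148, 0.0174]))]
```

View pics/ct27.png

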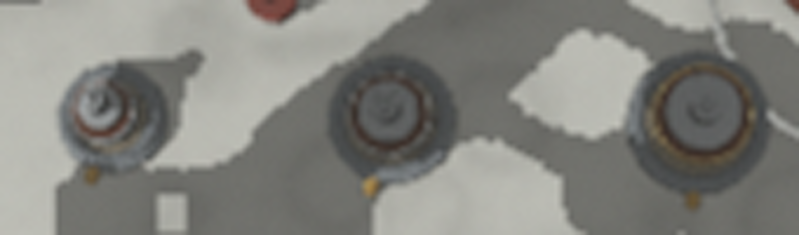

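View pics/cs27.png

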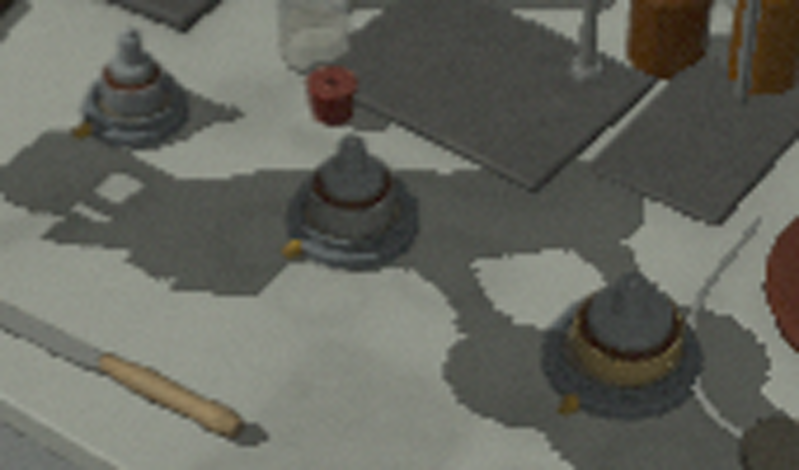

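Emit:
send_rows --pt "-0.02 -0.035 0 0 0 0 0.5" --pt "-0.03 -0.025 0.02 0 0 0 0.5" --pt "-0.03 -0.025 0.02 0 0 0 0.5" --pt "-0.03 -0.025 0.02 0 0 0 0.5" --pt "-0.03 -0.025 0.01 0 0 0 0.5"

```text
time: 31.17
tool_pos: [0.4733, 0.3103, 0.1342]
tool_rot: [-3.139, -0.004, 3.139]
contact_force: [0.3, 1.9, -0.4]
opening: 0.0518
```

Emit:
send_rows --pt "-0.035 -0.02 0 0 0 0 0.5" --pt "-0.035 -0.013 0 0 0 0 0.5" --pt "-0.035 0 0 0 0 0 0.5" --pt "-0.018 0 0 0 0 0 0.5" --pt "0 0 0 0 0 0 0.5"

```text
time: 31.58
tool_pos: [0.5999, 0.2771, 0.1354]
tool_rot: [-3.141, -0.0, 3.135]
contact_force: [-1.1, -0.3, -0.5]
opening: 0.0459
```

Emit:
send_rows --pt "0 0 0 0 0 0 0.5" --pt "0 0 0 0 0 0 0.5" --pt "0 0 0 0 0 0 0.5"

```text
time: 31.83
tool_pos: [0.5954, 0.2801, 0.1367]
tool_rot: [-3.141, -0.002, 3.14]
contact_force: [-0.4, 0.2, -0.7]
opening: 0.0457
```

Run:
```python
from h import *
o=observe();print(o['tool_pos'],o['tool_rot'],o['contact_force'],o['opening'],o['time'])
d=cam('wrist','w28.png');np.save('w28.npy',d,allow_pickle=True)
crop(d,200,90,110,110,6,'c28.png')
print(circ(d,(.567,.2765),.044,.015,pad=.004));
```

```text
[0.59535971 0.28005584 0.13674935] [-3.14117356e+00 -1.51966903e-03  3.14007885e+00] [-0.39608472  0.1937156  -0.67266176] 0.045685400916425443 31.8333
{'n': 463, 'z': np.float64(0.0437), 'mean': array([0.5669, 0.277 ]), 'ell': array([0.5686, 0.2768]), 'ax': array([0.0293, 0.0298]), 'mec': array([0.5685, 0.277 ]), 'd': 0.0302}
```

View pics/c28.png

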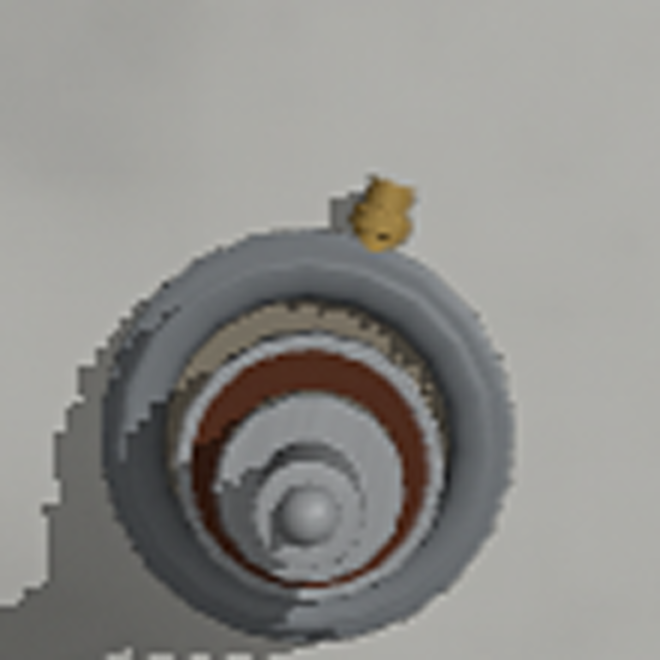

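Run:
```python
from h import *
d=np.load('w28.npy',allow_pickle=True).item()
cv=lambda L:[((x+.5)/6-.5+200,(y+.5)/6-.5+90) for x,y in L]
print('ring',fitc(cv([(178,465),(445,465),(312,333),(312,600)]),d,.034,.022))
print('clay',fitc(cv([(192,465),(430,465),(312,350),(312,588)]),d,.034,.0195))
print('disc',fitc(cv([(217,485),(404,485),(311,392),(311,578)]),d,.044,.015))
```

```text
ring (array([0.5669, 0.2769]), array([-0.3, -0.3, -0.2, -0.2]))
clay (array([0.5672, 0.2768]), array([-0.2, -0.2, -0.1, -0.1]))
disc (array([0.5682, 0.2769]), array([-0.4, -0.4, -0.3, -0.3]))
```

Emit:
send_rows --pt "0.0125 -0.002 0 0 0 0 0.5" --pt "0.0125 -0.002 0 0 0 0 0.5" --pt "0 0 0 0 0 0 0.5" --pt "0 0 0.02 0 0 0 0.5" --pt "0 0 0 0 0 0 0.5"

```text
time: 32.3
tool_pos: [0.57, 0.2762, 0.1148]
tool_rot: [-3.14, -0.004, 3.141]
contact_force: [-1.1, -0.3, -0.5]
opening: 0.0462
```

Emit:
send_rows --pt "0 0 0 0 0 0 0.5" --pt "0 0 0 0 0 0 0.5" --pt "0 0 0 0 0 0 0.5"

```text
time: 32.55
tool_pos: [0.5722, 0.2766, 0.1178]
tool_rot: [3.141, 0.001, 3.14]
contact_force: [-0.1, -0.8, 0.8]
opening: 0.0456
```

Emit:
send_rows --pt "0.0015 -0.0005 0.02 0 0 0 0.5" --pt "0 0 0.025 0 0 0 0.5" --pt "0 0 0.018 0 0 0 0.5" --pt "0 0 0 0 0 0 0.5" --pt "0 0 0 0 0 0 0.5" --newtons 10

```text
time: 32.97
tool_pos: [0.5701, 0.2758, 0.0539]
tool_rot: [-3.141, -0.001, 3.14]
contact_force: [0.1, 0.7, 0.7]
opening: 0.0459
```

Emit:
send_rows --pt "0 0 0 0 0 0 0.5" --pt "0 0 0 0 0 0 0.5"

```text
time: 33.13
tool_pos: [0.5713, 0.2763, 0.0559]
tool_rot: [3.14, 0.003, 3.14]
contact_force: [-0.1, -0.9, 0.3]
opening: 0.0462
```

Emit:
send_rows --pt "0.0005 -0.0002 0.004 0 0 0 0.5" --pt "0 0 0.0033 0 0 0 0.5" --pt "0 0 0 0 0 0 0.5" --pt "0 0 0 0 0 0 0.5" --pt "0 0 0 0 0 0 0.5"

```text
time: 33.55
tool_pos: [0.5697, 0.2757, 0.0467]
tool_rot: [3.141, 0.0, 3.14]
contact_force: [0.2, -0.2, 0.4]
opening: 0.0458
```

Emit:
send_rows --pt "0 0 0 0 0 0 0.6" --pt "0 0 0 0 0 0 0.7" --pt "0 0 0 0 0 0 0.78" --pt "0 0 0 0 0 0 0.84" --pt "0 0 0 0 0 0 0.95"

```text
time: 33.97
tool_pos: [0.5697, 0.2757, 0.0467]
tool_rot: [3.141, 0.0, 3.14]
contact_force: [0.4, 0.2, 0.8]
opening: 0.0169
```

Emit:
send_rows --pt "0 0 0 0 0 0 0.95" --pt "0 0 0 0 0 0 0.95"

```text
time: 34.13
tool_pos: [0.5697, 0.2757, 0.0467]
tool_rot: [3.141, 0.0, 3.14]
contact_force: [0.9, 0.8, -0.6]
opening: 0.0155
```

Emit:
send_rows --pt "0 0 -0.002 0 0 0 0.95" --pt "0 0 -0.002 0 0 0 0.95" --pt "0.0015 0.0003 0 0 0 0 0.95" --pt "0 0 0 0 0 0 0.95" --pt "0 0 0 0 0 0 0.95"

```text
time: 34.55
tool_pos: [0.568, 0.276, 0.0506]
tool_rot: [3.142, -0.0, 3.14]
contact_force: [-0.3, 0.0, -0.8]
opening: 0.0152
```

Emit:
send_rows --pt "0 0 0.0015 0 0 0 0.95" --pt "0 0 0.001 0 0 0 0.95" --pt "0 0 0 0 0 0 0.95" --pt "0 0 0 0 0 0 0.95"

```text
time: 34.88
tool_pos: [0.5681, 0.2759, 0.048]
tool_rot: [-3.142, -0.0, 3.14]
contact_force: [0.2, -0.1, -1.3]
opening: 0.0157
```

Emit:
send_rows --pt "0 0 0.0006 0 0 0 0.95" --pt "0 0 0 0 0 0 0.95"

```text
time: 35.05
tool_pos: [0.5682, 0.2759, 0.0475]
tool_rot: [3.142, -0.0, 3.14]
contact_force: [0.2, 0.1, -0.2]
opening: 0.0152
```

Emit:
send_rows --pt "0 0 0.0004 0 0 0 0.95" --pt "0 0 0 0 0 0 0.95"

```text
time: 35.22
tool_pos: [0.5682, 0.276, 0.0471]
tool_rot: [3.142, -0.0, 3.14]
contact_force: [0.3, 0.1, -0.7]
opening: 0.0155
```

Emit:
send_rows --pt "0 0 0.0004 0 0 0 0.95" --pt "0 0 0 0 0 0 0.95"

```text
time: 35.38
tool_pos: [0.5682, 0.276, 0.0468]
tool_rot: [3.141, 0.0, 3.14]
contact_force: [0.0, -1.0, -2.0]
opening: 0.0153
```

Emit:
send_rows --pt "0 0 0.0002 0 0 0 0.95" --pt "0 0 0 0 0 0 0.95"

```text
time: 35.55
tool_pos: [0.5682, 0.276, 0.0466]
tool_rot: [3.142, 0.0, 3.14]
contact_force: [-0.2, -0.8, -0.9]
opening: 0.0152
```

Emit:
send_rows --pt "0 0 0.0003 0 0 0 0.95" --pt "0 0 0 0 0 0 0.95"

```text
time: 35.72
tool_pos: [0.5682, 0.276, 0.0466]
tool_rot: [3.141, 0.0, 3.14]
contact_force: [-1.7, -0.4, 1.1]
opening: 0.0153
```

Contact (~2 N). Release and retreat.

Emit:
send_rows --pt "0 0 0 0 0 0 0.9" --pt "0 0 0 0 0 0 0.75" --pt "0 0 0 0 0 0 0.6" --pt "0 0 0 0 0 0 0.5" --pt "0 0 0 0 0 0 0.5"

```text
time: 36.13
tool_pos: [0.5682, 0.276, 0.0462]
tool_rot: [3.142, 0.0, 3.14]
contact_force: [0.1, 0.7, 0.3]
opening: 0.0379
```

Emit:
send_rows --pt "0 0 -0.01 0 0 0 0.5" --pt "0 0 -0.03 0 0 0 0.5" --pt "0 0 -0.035 0 0 0 0.5" --pt "-0.025 0 -0.01 0 0 0 0.5" --pt "0 0 0 0 0 0 0.5"

```text
time: 36.55
tool_pos: [0.5981, 0.2763, 0.1368]
tool_rot: [3.139, 0.011, 3.139]
contact_force: [-0.4, -0.8, 0.6]
opening: 0.0462
```

Emit:
send_rows --pt "0 0 0 0 0 0 0.5" --pt "0 0 0 0 0 0 0.5" --pt "0 0 0 0 0 0 0.5"

```text
time: 36.8
tool_pos: [0.5918, 0.2757, 0.1301]
tool_rot: [-3.141, -0.003, 3.14]
contact_force: [-0.8, 0.3, 1.0]
opening: 0.0458
```

Run:
```python
from h import *
o=observe();print(o['tool_pos'],o['tool_rot'],o['contact_force'],o['opening'],o['time'])
d=cam('wrist','w29.png');np.save('w29.npy',d,allow_pickle=True)
crop(d,200,90,110,110,6,'c29.png')
print(circ(d,(.567,.2765),.044,.015,pad=.004));
```

```text
[0.59184834 0.27571692 0.1300627 ] [-3.14081256e+00 -2.84677480e-03  3.13992490e+00] [-0.77517121  0.30638137  0.97692022] 0.04583589498145547 36.8
{'n': 481, 'z': np.float64(0.0437), 'mean': array([0.5655, 0.2769]), 'ell': array([0.5673, 0.2769]), 'ax': array([0.0292, 0.0298]), 'mec': array([0.5675, 0.277 ]), 'd': 0.0303}
```

View pics/c29.png

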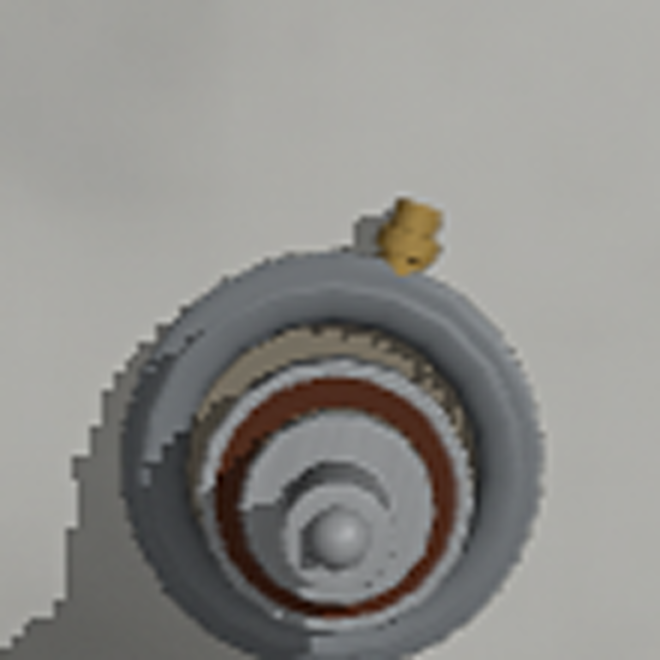

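Emit:
send_rows --pt "0.03 0 -0.01 0 0 0 0.5" --pt "0.035 0 0 0 0 0 0.5" --pt "0.035 0 0 0 0 0 0.5" --pt "0.035 0.02 -0.02 0 0 0 0.5" --pt "0.03 0.03 -0.02 0 0 0 0.5"

```text
time: 37.27
tool_pos: [0.4307, 0.3195, 0.1764]
tool_rot: [-3.139, -0.005, 3.138]
contact_force: [1.4, 1.8, -0.2]
opening: 0.0456
```

Emit:
send_rows --pt "0.03 0.03 -0.02 0 0 0 0.5" --pt "0.03 0.03 -0.02 0 0 0 0.3" --pt "0.02 0.035 0 0 0 0 0" --pt "0 0.035 0 0 0 0 0" --pt "0 0 0 0 0 0 0"

```text
time: 37.68
tool_pos: [0.3588, 0.4496, 0.2128]
tool_rot: [3.139, -0.0, -3.139]
contact_force: [-1.0, -2.2, -0.3]
opening: 0.0681
```

Emit:
send_rows --pt "0 0 0 0 0 0 0" --pt "0 0 0 0 0 0 0" --pt "0 0 0 0 0 0 0"

```text
time: 37.93
tool_pos: [0.3611, 0.4437, 0.2126]
tool_rot: [-3.14, -0.001, 3.139]
contact_force: [0.5, 0.5, -0.2]
opening: 0.0875
```

Run:
```python
from h import *
o=observe();print(o['tool_pos'],o['contact_force'],o['opening'],o['time'])
t=cam('top','t30.png');s=cam('scene','s30.png')
crop(t,150,145,170,50,4.7,'ct30.png'); crop(s,170,140,170,100,4.7,'cs30.png')
for n,d in (('top',t),):
  for nm,g,zr,R,r in [('L',(.5585,-.118),.032,.033,.025),('M',(.5625,.0836),.037,.028,.02),('S',(.568,.2745),.034,.022,.015)]:
    print(n,nm,[ (x['z'],x['ell']) for x in (circ(d,g,zr,R,tol=.003,pad=.003),circ(d,g,zr+.01,r,tol=.003,pad=.005),circ(d,g,zr+.033,.01,tol=.005,pad=.004))])
```

```text
[0.36108934 0.44370592 0.21260388] [ 0.49757505  0.54325579 -0.18785334] 0.08748509066548739 37.9333
top L [(np.float64(0.0319), array([ 0.5608, -0.119 ])), (np.float64(0.0423), array([ 0.5613, -0.1185])), (np.float64(0.0646), array([ 0.5615, -0.1188]))]
top M [(np.float64(0.0365), array([0.563 , 0.0838])), (np.float64(0.0471), array([0.5634, 0.0835])), (np.float64(0.0695), array([0.5636, 0.084 ]))]
top S [(np.float64(0.0341), array([0.5689, 0.2744])), (np.float64(0.0439), array([0.57  , 0.2748])), (np.float64(0.0675), array([0.569 , 0.2739]))]
```

View pics/cs30.png

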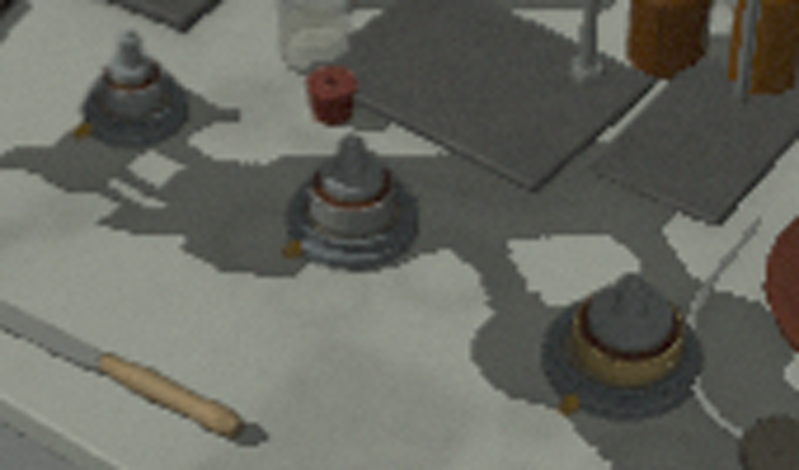

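All three cells are made up, with the caps centred and upright. I'm handing the job in.

```bash
python3 -c "
from h import *
print(workorder.hand_in())"
```

```text
the job is handed in; nothing more can be done
None
```

All three cells are made up and the job is handed in. The arm was withdrawn with its gripper open and empty, at about 38 s of the 122 s allowed.

- **Rings:** I put the large ring in the large cell, then the small ring in the small cell. In the last overhead picture the ring tops lie at 32, 37 and 34 mm (large, medium, small). These match fully seated rings to within 0.5 mm.
- **Caps:** I set the large, medium and small caps in that order. The highest wrist-force reading while setting one down was 8 N, on the large cap. The small cap first sat about 1–2 mm off centre, so I lifted it, shifted it 1.5 mm and set it down again.
- **Last checks:** The cap discs stand about 10 mm above the ring tops, as they should when level, with the bosses up.
    - **Overhead picture:** all three caps measure within about 1.2 mm of their rings' centres.
    - **Wrist camera:** the small cap measured within 0.5 mm after its correction.
- **Disagreement:** The cameras differed by about 1–2 mm, within their calibration. For the large cap the offset came out between 0.5 and 1.3 mm, depending on the camera. I left it as it was.

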